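Gauge the setter's bays, then load the test bars

ROBOT

A 6-joint arm with a two-finger parallel gripper is mounted at the origin on a cart in front of the work surface, level with it; the furniture and walls round the work are solid. World frame = base frame: x ahead of the robot, y to its left, z up, the work surface at z = 0. Lengths are in mm, angles in rad, forces in N, time in s.
With the tool pointing down it reaches from about 275 to 1000 mm from the base axis. Payload 8.4 kg.
Tool frame: the origin (TCP) lies on the centre line of the jaws, within the pads' length; the fingertips stand 25 mm ahead of it and the grasp point (between the pads) lies 6 mm ahead of it; z points along the fingers, y is the line along which they close (so a half turn about z gives the same grasp; the last joint's range is limited). The gripper opens to 85 mm and grips with 20 to 120 N. Pads are 22 mm wide; open, the fingers measure 114 mm over their backs; the gripper's body (76 mm by 85 mm) begins 54 mm behind the grasp point. The pads swing forward as they close: fully open they stand 13 mm farther back than shut.
Start: joints at [-1.271, 0.353, 1.633, -0, 1.155, -0.002], TCP at [185.773, -596.755, 256.281] pointing down, gripper open.
Joint ranges: [-2.63, 2.63], [-0.92, 2.1], [0.06, 2.66], [-1.3, 4.44], [0, 2.69], [-3.02, 3.02]. Speed limits (rad/s): [2.22, 2.22, 2.79, 3.14, 3.14, 3.14].

INTERFACE

Orientations are given as [roll, pitch, yaw] about the fixed x, y, z axes, in that order (R = Rz(yaw) Ry(pitch) Rx(roll)).
In Python, from rig import r gives the robot as it stands.
- The arm moves only by the shell command python3 -m jog 'ROWS' [FORCE]. ROWS is JSON, a list of rows, each a list of 3 entries, a list of its own where there are three numbers: the turn, a rotation vector about the tool's x, y, z in rad, then the shift along the tool's x, y, z in m, then the opening, from -1 (shut) to 1 (fully open). In form: [[[rx, ry, rz], [x, y, z], gripper], ...]. A call has 1 to 12 rows; each row shifts and turns the commanded pose from where the row before left it, along the tool's axes as they then stand; what a row does not reach is not made up. A row lasts 1/10 s, in which the tool goes at most 50 mm and 8.59 degrees, less where a joint would pass 70% of its speed; a pose out of reach is approached as far as the arm can. A call with a gripper value outside its range is refused whole. The fingers move at their own pace and stop on an object; FORCE is the grip in N (left out, the last holds). Time passes only in rows, so rows that do not move let the fingers close. It gives the time, the measured TCP pose, the force, the opening and the grip force at its end, in the units of the state.
- r.sense(): the state, without advancing time (a new reading comes with each control period).
- r.grab_frame(name): name is "scene" or "top"; returns the picture (384x512x3 uint8, red, green, blue); there is no depth.
- r.camera_params(name): a dict with "fx", "fy", "cx", "cy" (pixels), "rvec" (rotation vector, rad) and "tvec" (3), from world to camera coordinates, as OpenCV has them. Camera axes: x right, y down, z forward; pixel columns grow to the right and rows downward; lengths in mm; the calibration is good to about 2 mm. A picture is of the moment at which its call begins. camera_params takes no time and is no camera call.
- r.sign_off(): hands the job in; it is judged then, once.
The state is a dict: "clock": time; "qpos": joint angles; "qvel": joint speeds; "joint_efforts": joint torques, N m; "eef_pos": TCP position; "tcp_rot": TCP orientation; "contact_force": force on the tool from outside, world axes, zero at the start; "wrist_torque": the same for the moment, N m; "opening": opening from 0.0 (shut) to 1.0 (fully open); "grasp_force": force on a finger pad.
Only numpy, scipy, OpenCV 4.12 (cv2) and the standard library are available. Lean on these libraries where they do the work, as an engineer would, in place of code of your own. Each camera call takes 0.05 s, during which the arm holds its last target. There are 200 camera calls.

TASK

Glaze from the last firing may have clogged some bays of the test-bar setter: take the go gauge by its wooden handle and, working from the leftmost bay to the rightmost, slide its blade flat into every bay until it reaches the back or clearly jams. Lay the gauge flat back on the middle of its cork mat, then slide each test bar on the bench lengthwise into a clear bay of its own, pushed home against the back wall so that the bars stand in one even row, and let go. Leave the mug and the bowl where they are.

Things in the scene. Friction and masses are not known exactly. Their poses are not given: they have to be found in the camera images.
- setter: cream refractory test-bar setter, fixed; 438 (own y) x 90 (own x) x 49 mm high, lugs on its roof to 55 mm. Six bays side by side on a 20 mm floor slab, open to the front (own -x), shut behind. Origin: centre of underside. In two bays, not to be told from above, a hard glaze lump leaves only 4 mm above the floor from 25 to 55 mm behind the mouth, so a blade or bar jams 25 mm in
- bay_1 (a point): leftmost bay of the setter from the robot's left: middle of its mouth, at the level of its floor (20 mm above the bench). Own x points straight into the bay, y to the left along the setter, z up. Clear opening 52 wide (y +-26), 15 high, 80 mm deep to the back wall; dividers 18 mm wide, rounded in front; the floor's front edge is bevelled 4 mm; the next bay is 70 mm away
- bay_2 (a point): second bay of the setter from the robot's left: middle of its mouth, at the level of its floor (20 mm above the bench). Own x points straight into the bay, y to the left along the setter, z up. Clear opening 52 wide (y +-26), 15 high, 80 mm deep to the back wall; dividers 18 mm wide, rounded in front; the floor's front edge is bevelled 4 mm; the next bay is 70 mm away
- bay_3 (a point): third bay of the setter from the robot's left: middle of its mouth, at the level of its floor (20 mm above the bench). Own x points straight into the bay, y to the left along the setter, z up. Clear opening 52 wide (y +-26), 15 high, 80 mm deep to the back wall; dividers 18 mm wide, rounded in front; the floor's front edge is bevelled 4 mm; the next bay is 70 mm away
- bay_4 (a point): fourth bay of the setter from the robot's left: middle of its mouth, at the level of its floor (20 mm above the bench). Own x points straight into the bay, y to the left along the setter, z up. Clear opening 52 wide (y +-26), 15 high, 80 mm deep to the back wall; dividers 18 mm wide, rounded in front; the floor's front edge is bevelled 4 mm; the next bay is 70 mm away
- bay_5 (a point): fifth bay of the setter from the robot's left: middle of its mouth, at the level of its floor (20 mm above the bench). Own x points straight into the bay, y to the left along the setter, z up. Clear opening 52 wide (y +-26), 15 high, 80 mm deep to the back wall; dividers 18 mm wide, rounded in front; the floor's front edge is bevelled 4 mm; the next bay is 70 mm away
- bay_6 (a point): rightmost bay of the setter from the robot's left: middle of its mouth, at the level of its floor (20 mm above the bench). Own x points straight into the bay, y to the left along the setter, z up. Clear opening 52 wide (y +-26), 15 high, 80 mm deep to the back wall; dividers 18 mm wide, rounded in front; the floor's front edge is bevelled 4 mm; the next bay is 70 mm away
- gauge: go gauge, 0.27 kg: beech handle 85 long, 22 wide, 22 mm high, with a flat aluminium blade 30 wide and 9 mm thick out of its front; undersides level. Origin: on the underside 5 mm ahead of the handle's front end: the handle spans own x -90 to -5 mm (grip it across its width, own y), the blade ends at +95. Starts flat on its mat, blade roughly to +x; balances 23 mm behind its origin
- gauge_blade: the gauge's aluminium blade, fixed to the handle; same origin and axes as the gauge
- gauge_tip (a point): middle of the blade's tip, at the level of its underside, 95 mm ahead of the gauge's origin; axes as the gauge's
- mat: cork mat, 230 (own x) by 110 (own y) by 3 mm thick, fixed to the bench at the robot's left: the gauge's place. Origin: centre of its underside
- bar_buff: buff (sand-coloured) clay test bar, a flat strip 120 (own x) x 40 (own y) x 8 mm, 0.09 kg, lying flat on the bench in front of the setter, roughly along x. Origin: centre of its underside. Three or all four bars are there; an absent one reads None from the start. Grip it across its 40 mm width; home in a bay, 40 mm of it stands out
- bar_red: brick-red clay test bar, a flat strip 120 (own x) x 40 (own y) x 8 mm, 0.09 kg, lying flat on the bench in front of the setter, roughly along x. Origin: centre of its underside. Three or all four bars are there; an absent one reads None from the start. Grip it across its 40 mm width; home in a bay, 40 mm of it stands out
- bar_white: white clay test bar, a flat strip 120 (own x) x 40 (own y) x 8 mm, 0.09 kg, lying flat on the bench in front of the setter, roughly along x. Origin: centre of its underside. Three or all four bars are there; an absent one reads None from the start. Grip it across its 40 mm width; home in a bay, 40 mm of it stands out
- bar_grey: grey clay test bar, a flat strip 120 (own x) x 40 (own y) x 8 mm, 0.09 kg, lying flat on the bench in front of the setter, roughly along x. Origin: centre of its underside. Three or all four bars are there; an absent one reads None from the start. Grip it across its 40 mm width; home in a bay, 40 mm of it stands out
- mug: pinkish bisque mug, 90 mm high, a bystander at the far left; not to be moved
- bowl: small bisque bowl, 100 mm across and 46 mm high, a bystander to the right of the setter; not to be moved

How it is judged:
By the outcome, as a careful person would: the job done as asked, in the order asked, and still so for the second after the job is handed in, with the robot touching nothing.
Of bar_buff, bar_red, bar_white, bar_grey only 3 to 4 are there at a start; the rules pass over those that are not, and their reading is None.
At some moment in a run one of gauge, bar_buff, bar_red, bar_white, bar_grey may be knocked a few centimetres aside while the robot is not near it.
Once in a run the grip may slacken for a moment while it holds something.
It also fails if it takes over 210 s, if anything falls off the work surface, if the arm or the gripper's body presses on something with over 40 N, if the wrist force passes 120 N, or if a joint passes its speed limit or range.

## Working session

There is one attempt and no reset: what is moved stays moved. The work goes in short steps, Python scripts to look and compute and a shell command to move; the robot and the scene stay as the last step left them, time stands still between calls to the robot, and variables do not carry over. Pictures are saved under pics/ and viewed, at most 14 in all, crops included, and the job is handed in when it is done.

```bash
ls; mkdir -p pics
python3 - <<'E'
from rig import r
import cv2
print(r.sense())
for n in("scene","top"):
    f=r.grab_frame(n); cv2.imwrite(f"pics/{n}0.png",cv2.resize(f[:,:,::-1],(768,576),interpolation=cv2.INTER_CUBIC)); cv2.imwrite(f"{n}0_raw.png",f[:,:,::-1]); print(n,r.camera_params(n))
E
```

```text
pics
{'clock': 0.0, 'qpos': array([-1.27141763e+00,  3.53674552e-01,  1.63412789e+00, -1.04623744e-05,
        1.15517618e+00, -2.39901597e-03]), 'qvel': array([ 0.00080292,  0.00085296, -0.00047496,  0.00033826,  0.00045085,
        0.00090571]), 'joint_efforts': array([-2.93972858e-03, -6.05258131e+01, -3.42070270e+01, -2.01999760e-04,
        9.50241432e-03,  2.65224941e-05]), 'eef_pos': array([ 185.63175488, -596.34459266,  255.54782951]), 'tcp_rot': array([-3.14020667e+00,  6.24084361e-06,  3.01781945e-01]), 'contact_force': array([0.56641955, 0.59373895, 0.40944053]), 'wrist_torque': array([0.03955807, 0.00973389, 0.02165524]), 'grasp_force': 0.0, 'opening': 0.9989670338624789}
scene {'fx': 475.0158143900244, 'fy': 475.0158143900244, 'cx': 253.53019307267127, 'cy': 188.0053872338606, 'rvec': array([ 1.07187323, -2.42838665,  0.96729848]), 'tvec': array([ 392.60374457,  341.44337897, 1331.23000564])}
top {'fx': 382.8943903844375, 'fy': 382.8943903844375, 'cx': 253.0236641730493, 'cy': 188.7622603468103, 'rvec': array([ 2.09137302, -2.1288732 ,  0.17516724]), 'tvec': array([  39.97622481,  575.76596763, 1158.9133207 ])}
```

View pics/scene0.png

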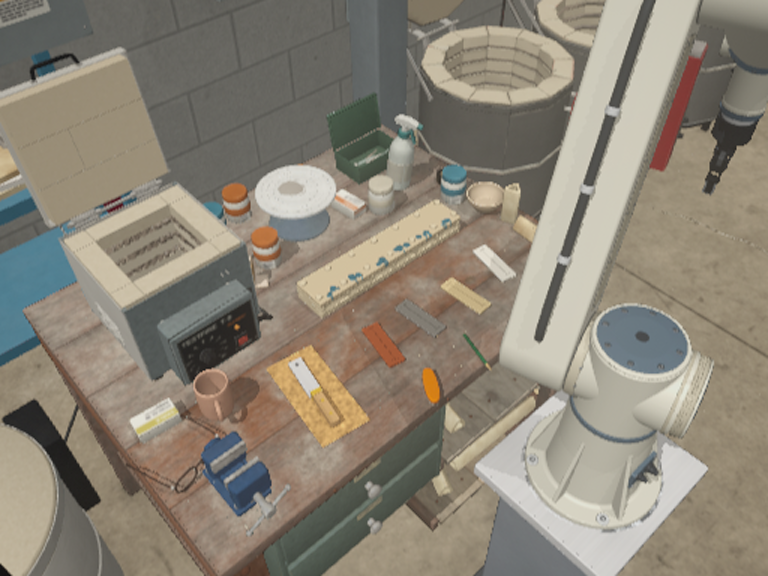

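View pics/top0.png

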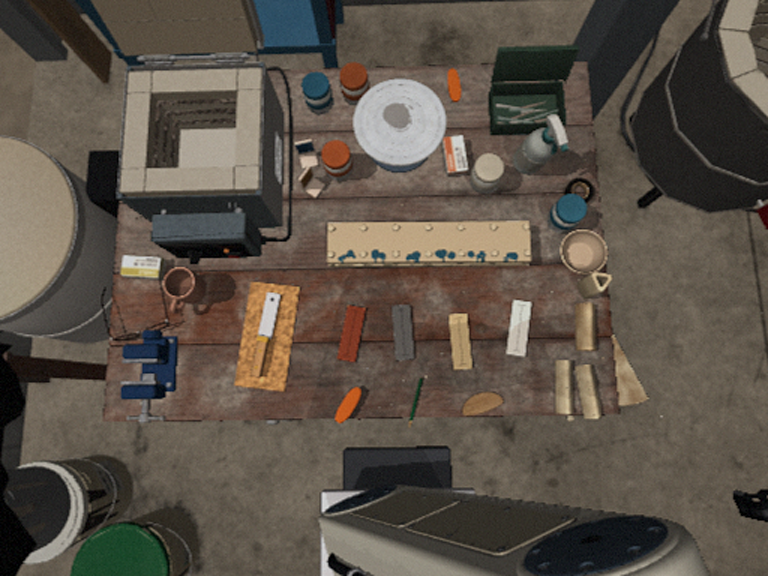

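```bash
cat > h.py <<'E'
import numpy as np, cv2
from rig import r
C={n:r.camera_params(n) for n in("scene","top")}
def K(n): c=C[n]; return np.array([[c['fx'],0,c['cx']],[0,c['fy'],c['cy']],[0,0,1.]])
def P(n): c=C[n]; return K(n)@np.c_[cv2.Rodrigues(c['rvec'])[0],c['tvec']]
def proj(n,X): return cv2.projectPoints(np.float64(X).reshape(-1,3),C[n]['rvec'],C[n]['tvec'],K(n),None)[0][:,0]
def plane(n,uv,z):
    M=P(n); H=np.c_[M[:,0],M[:,1],M[:,2]*z+M[:,3]]
    q=np.linalg.solve(H,np.r_[uv,1]); return q[:2]/q[2]
def tri(us,ut):
    X=cv2.triangulatePoints(P("scene"),P("top"),np.float64(us).reshape(2,1),np.float64(ut).reshape(2,1))[:,0]; return X[:3]/X[3]
def seg(img,seed,tol):
    m=np.zeros((img.shape[0]+2,img.shape[1]+2),np.uint8); s=tuple(int(round(v)) for v in seed)
    cv2.floodFill(img.copy(),m,s,0,(tol,)*3,(tol,)*3,4|(255<<8)|cv2.FLOODFILL_MASK_ONLY|cv2.FLOODFILL_FIXED_RANGE)
    m=cv2.morphologyEx(m[1:-1,1:-1],cv2.MORPH_CLOSE,np.ones((5,5)))
    return m
E
python3 - <<'E'
from h import *
T=cv2.imread("top0_raw.png");S=cv2.imread("scene0_raw.png")
a=cv2.resize(T[140:185,210:365],None,fx=5,fy=5,interpolation=cv2.INTER_CUBIC)
b=cv2.resize(S[130:212,195:311],None,fx=4,fy=4,interpolation=cv2.INTER_CUBIC)
o=np.zeros((a.shape[0]+b.shape[0],800,3),np.uint8);o[:a.shape[0],:a.shape[1]]=a;o[a.shape[0]:,:b.shape[1]]=b
cv2.imwrite("pics/set.png",o);print(a.shape)
ts=dict(red=(234.7,222),grey=(268,221),buff=(306.7,227),white=(346,218.7),blade=(180.7,208),handle=(174.7,236.7))
ss=dict(red=(255,229),grey=(280,211),buff=(310.7,196.7),white=(329,174),blade=(204.7,252),handle=(216.7,271))
oT=T.copy();oS=S.copy()
for k in ts:
    res=[]
    for im,sd,ov in((S,ss,oS),(T,ts,oT)):
        g=cv2.GaussianBlur(im,(3,3),0);m=seg(g,sd[k],28)
        c=max(cv2.findContours(m,0,2)[0],key=cv2.contourArea);M=cv2.moments(m,True)
        cv2.drawContours(ov,[c],-1,(0,255,0),1);res.append((M['m10']/M['m00'],M['m01']/M['m00'],M['m00'],c))
    X=tri(res[0][:2],res[1][:2])
    box=cv2.boxPoints(cv2.minAreaRect(res[1][3]));w=np.array([plane("top",p,8) for p in box.astype(float)])
    e=w[1]-w[0],w[2]-w[1];l=max(e,key=np.linalg.norm)
    print(k,X.round(1),"areas",res[0][2],res[1][2],"sides",[round(np.linalg.norm(v)) for v in e],"yaw",np.arctan(l[1]/l[0]).round(3), plane("top",res[1][:2],8).round(1))
o=np.vstack([cv2.resize(oT[180:265,150:370],None,fx=3.6,fy=3.6),cv2.resize(oS[150:300,170:390],None,fx=1.8,fy=1.8,interpolation=0).copy()[:, :396].repeat(1,0) if 0 else np.hstack([cv2.resize(oS[150:300,170:390],None,fx=1.85,fy=1.85),np.zeros((278,792-407,3),np.uint8)])])
cv2.imwrite("pics/segs.png",o)
E
```

```text
(225, 775, 3)
red [476.   95.4  10. ] areas 483.0 483.0 sides [121, 50] yaw -0.199 [478.1  97.1]
grey [518.4 -10.6 135.8] areas 75813.0 113960.0 sides [1863, 1280] yaw 1.536 [529.2 -19.3]
buff [ 456.3 -141.2    2.4] areas 334.0 436.0 sides [40, 119] yaw 0.029 [ 457.6 -139.1]
white [ 481.9 -268.8    3.2] areas 282.0 426.0 sides [118, 38] yaw -0.18 [ 483.3 -266.2]
blade [521.1 273.5  13.5] areas 198.0 211.0 sides [91, 26] yaw -0.189 [522.1 274.9]
handle [424.5 287.9  16.1] areas 152.0 34.0 sides [78, 7] yaw -0.12 [422.3 287.4]
```

View pics/set.png

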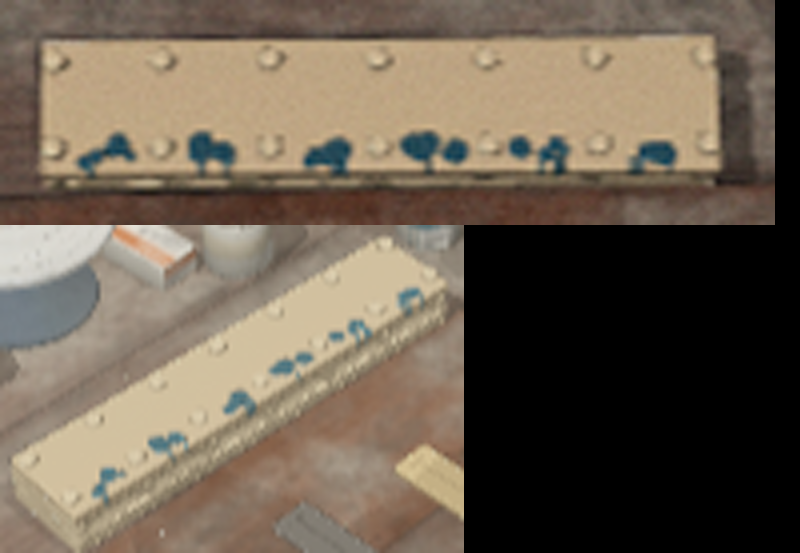

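View pics/segs.png

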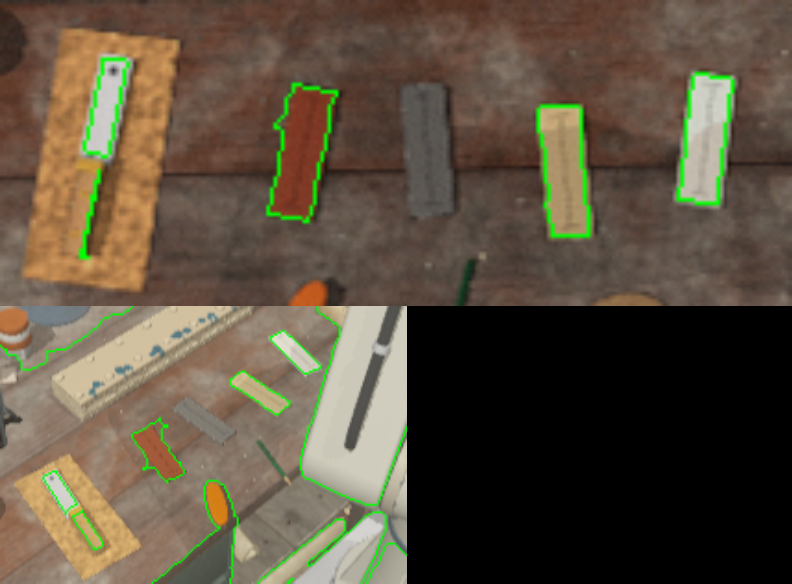

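```bash
cat >> h.py <<'E'
from scipy.optimize import least_squares
def fitbox(pts,h,lx,ly,p0,z=None):
    """pts: {cam:{(sx,sy):uv}} top-corners -> x,y,yaw,ztop"""
    def f(p):
        o=[]
        for n,d in pts.items():
            for (sx,sy),uv in d.items():
                c,s=np.cos(p[2]),np.sin(p[2]);a,b=sx*lx/2,sy*ly/2
                o+=list(proj(n,[p[0]+c*a-s*b,p[1]+s*a+c*b,p[3]])[0]-uv)
        return np.array(o)
    q=least_squares(f,p0); return q.x,q.fun
E
python3 - <<'E'
from h import *
t=lambda u,v:np.array([(u+.5)/5-.5+210,(v+.5)/5-.5+140]); s=lambda u,v:np.array([(u+.5)/4-.5+195,(v-225+.5)/4-.5+130])
top={(1,1):t(41,40),(1,-1):t(715,36),(-1,-1):t(720,171),(-1,1):t(41,178)}
sc={(1,1):s(12,462),(1,-1):s(385,238),(-1,-1):s(446,288),(-1,1):s(78,518)}
for d in({"top":top},{"scene":sc},{"top":top,"scene":sc}):
    x,f=fitbox(d,49,90,438,[640,-80,0,49]);print(x.round(3),f.round(1))
print("mat",[plane("top",((u+.5)/1.5-.5,(v+.5)/1.5-.5),3).round() for u,v in((251,283),(299,289),(288,390),(236,385))])
T=cv2.imread("top0_raw.png");S=cv2.imread("scene0_raw.png")
for tol in(8,12,16,20):
    for k,a,b in(("grey",(280,211),(268,221)),("red",(255,229),(234.7,222))):
        r0=[]
        for im,sd in((S,a),(T,b)):
            m=seg(cv2.GaussianBlur(im,(3,3),0),sd,tol);M=cv2.moments(m,True);c=max(cv2.findContours(m,0,2)[0],key=cv2.contourArea);r0.append((M['m10']/M['m00'],M['m01']/M['m00'],M['m00'],cv2.minAreaRect(c)))
        print(tol,k,tri(r0[0][:2],r0[1][:2]).round(1),r0[0][2],r0[1][2],r0[1][3][1:])
# gauge points: blade tip corners mid, handle ends from segs crop (/3.6 +150,180)
g=lambda u,v:((u+.5)/3.6-.5+150,(v+.5)/3.6-.5+180)
print("tip",plane("top",g(117,57),9),"handle end",plane("top",g(78,261),22),"blade root",plane("top",g(96,158),9))
E
```

```text
[ 6.68981e+02 -7.55160e+01 -1.40000e-02  4.35730e+01] [ 0.2  0.4 -0.2 -0.   0.2 -0.  -0.3 -0.4]
[ 6.73951e+02 -8.54310e+01 -1.80000e-02  3.19440e+01] [ 0.2 -0.4 -0.8  0.6  0.8 -0.4 -0.2  0.2]
[ 6.67857e+02 -7.70900e+01 -1.40000e-02  4.22470e+01] [ 0.7  0.9  0.2  0.4  0.7  0.4  0.3  0.  -0.9 -0.2 -1.3  0.1  0.5 -0.8
 -1.   0.6]
mat [array([593., 317.]), array([578., 210.]), array([358., 231.]), array([370., 343.])]
8 grey [474.3 -26.   -3. ] 443.0 352.0 ((37.11965560913086, 11.58857536315918), 84.80557250976562)
8 red [475.2  94.9   4.3] 318.0 379.0 ((10.786385536193848, 35.300899505615234), 11.309932708740234)
12 grey [447.4 -43.8 -30.3] 1507.0 472.0 ((38.0, 17.0), 90.0)
12 red [475.9  94.7   4.1] 336.0 395.0 ((11.242960929870605, 36.07249069213867), 10.954063415527344)
16 grey [  645.6  -687.5 -1035.2] 2481.0 21345.0 ((363.3136901855469, 153.1700897216797), 13.240520477294922)
16 red [476.4  94.8   4. ] 358.0 414.0 ((11.595230102539062, 36.06985092163086), 10.885526657104492)
20 grey [  680.1  -752.9 -1281.3] 7308.0 37678.0 ((253.0, 372.0), 90.0)
20 red [476.1  95.    3.8] 378.0 428.0 ((11.834840774536133, 36.29975128173828), 10.784297943115234)
tip [567.56132416 265.16347323] handle end [383.06755309 293.35530467] blade root [475.17821436 282.4050652 ]
```

```bash
cat >> h.py <<'E'
from scipy.spatial.transform import Rotation as Ro
def to(x,y,z,yaw,cur=None):
    s=r.sense(); Rc=Ro.from_euler('xyz',s['tcp_rot']); Rt=Ro.from_euler('xyz',[np.pi,0,yaw])
    rv=(Rc.inv()*Rt).as_rotvec(); d=Rt.inv().apply(np.array([x,y,z])-s['eef_pos'])
    print("rot",rv.round(3),"then shift mm",d.round(1)); return rv,d
def st():
    s=r.sense();print("t%.1f"%s['clock'],s['eef_pos'].round(1),s['tcp_rot'].round(3),"F",s['contact_force'].round(1),"op %.2f g %.0f"%(s['opening'],s['grasp_force']))
E
python3 -m jog '[[[0,0,0.12],[0,0,0],1],[[0,0,0.12],[0,0,0],1],[[0,0,0.12],[0,0,0],1],[[0,0,0.122],[0,0,0],1],[[0,0,0],[0.005,-0.046,0],1],[[0,0,0],[0.005,-0.046,0],1],[[0,0,0],[0.005,-0.046,0],1],[[0,0,0],[0.005,-0.046,0],1],[[0,0,0],[0.005,-0.046,0],1],[[0,0,0],[0.005,-0.046,0],1],[[0,0,0],[0.005,-0.046,0],1],[[0,0,0],[0.005,-0.046,0],1]]' 50
python3 -m jog '[[[0,0,0],[0.005,-0.046,0],1],[[0,0,0],[0.005,-0.046,0],1],[[0,0,0],[0.005,-0.046,0],1],[[0,0,0],[0.005,-0.046,0],1],[[0,0,0],[0.005,-0.046,0],1],[[0,0,0],[0.005,-0.046,0],1],[[0,0,0],[0.005,-0.046,0],1],[[0,0,0],[0.005,-0.046,0],1],[[0,0,0],[0.005,-0.046,0],1],[[0,0,0],[0,-0.03,0],1],[[0,0,0],[0,-0.01,0.08],1],[[0,0,0],[0,0,0],1]]'
python3 - <<'E'
from h import *
st(); to(446,288,90,-0.18)
for n in("scene","top"): cv2.imwrite(f"{n}1_raw.png",r.grab_frame(n)[:,:,::-1])
T=cv2.imread("top1_raw.png");S=cv2.imread("scene1_raw.png");s=r.sense()
tip=s['eef_pos']-[0,0,25]; 
o=np.hstack([cv2.resize(T[150:275,130:260],None,fx=3,fy=3,interpolation=2),cv2.resize(S[200:325,160:290],None,fx=3,fy=3,interpolation=2)])
for i,(n,(a,b)) in enumerate((("top",(130,150)),("scene",(160,200)))):
    p=proj(n,tip)[0];cv2.circle(o,(int((p[0]-a+.5)*3)+390*i,int((p[1]-b+.5)*3)),3,(255,0,255),1)
cv2.imwrite("pics/h1.png",o)
E
```

```text
clock: 1.3
eef_pos: [291.0, -240.1, 256.2]
tcp_rot: [-3.141, -0.0, -0.181]
contact_force: [1.1, 0.0, 0.0]
opening: 1.003
grasp_force: 0.0
clock: 2.5
eef_pos: [413.1, 192.9, 202.3]
tcp_rot: [3.137, 0.007, -0.178]
contact_force: [-0.8, -0.5, -0.3]
opening: 0.999
grasp_force: 0.0
t2.5 [413.1 192.9 202.3] [ 3.137  0.007 -0.178] F [-0.8 -0.5 -0.3] op 1.00 g 0
rot [0.005 0.007 0.002] then shift mm [ 15.4 -99.5 112.3]
```

View pics/h1.png

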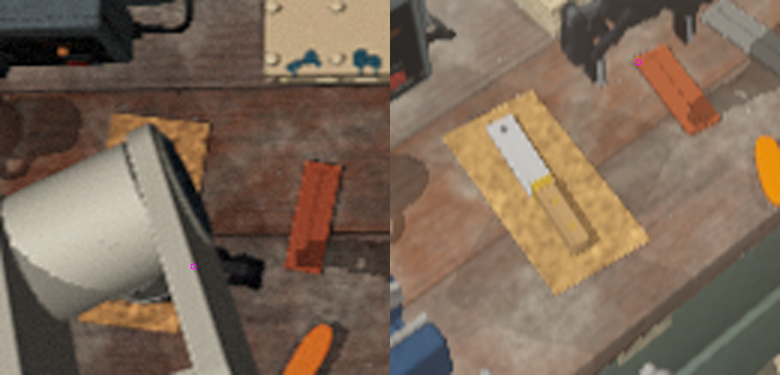

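```bash
python3 -m jog '[[[0,0,0],[0.008,-0.045,0.04],1],[[0,0,0],[0.007,-0.045,0.04],1],[[0,0,0],[0,-0.01,0.03],1],[[0,0,0],[0,0,0],1],[[0,0,0],[0,0,0],1]]'
python3 - <<'E'
from h import *
st(); to(446,288,60,-0.18)
g=lambda u,v:((u-390+.5)/3-.5+160,(v+.5)/3-.5+200)
a=plane("scene",g(501,121),12);b=plane("scene",g(577,247),25);print(a,b,a-b,np.arctan2(*(a-b)[::-1]))
S=r.grab_frame("scene")[:,:,::-1];s=r.sense();p=proj("scene",s['eef_pos']-[0,0,19])[0]
o=cv2.resize(S[200:325,160:290],None,fx=5,fy=5,interpolation=2)[:600].copy()
cv2.circle(o,(int((p[0]-160+.5)*5),int((p[1]-200+.5)*5)),3,(255,0,255),1)
cv2.imwrite("pics/h2.png",o)
E
```

```text
clock: 3.1
eef_pos: [443.7, 272.9, 112.1]
tcp_rot: [3.141, -0.0, -0.181]
contact_force: [1.3, -0.2, 1.0]
opening: 0.999
grasp_force: 0.0
t3.1 [443.7 272.9 112.1] [ 3.141 -0.    -0.181] F [ 1.3 -0.2  1. ] op 1.00 g 0
rot [ 0.    -0.    -0.001] then shift mm [ -0.4 -15.2  52.1]
[562.79253407 262.17158174] [382.58499595 305.96075028] [180.20753812 -43.78916854] -0.23837303548760475
```

View pics/h2.png

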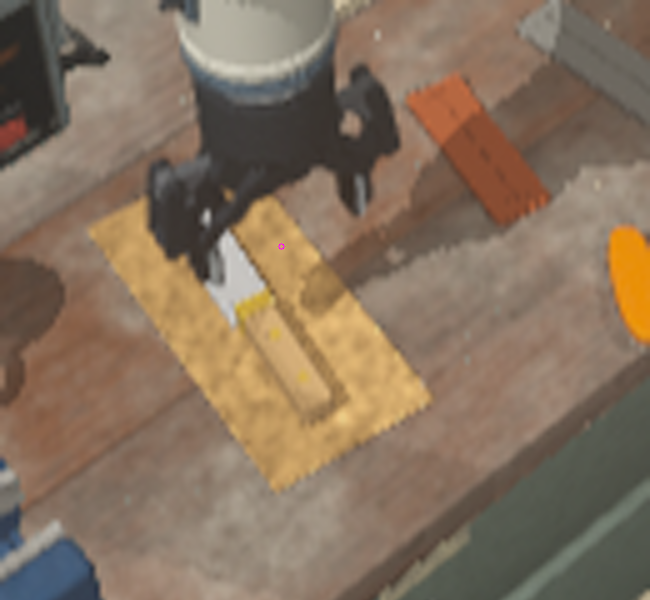

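Run:
```python
from h import *
g=lambda u,v:((u+.5)/5-.5+160,(v+.5)/5-.5+200)
f=plane("scene",g(255,307),25);b=plane("scene",g(318,407),25);print(f,b,np.linalg.norm(f-b),np.arctan2(*(f-b)[::-1]))
for yaw in(-.18,-.21):
  for o in((477,282),(476,284)):
    c,s=np.cos(yaw),np.sin(yaw);print(yaw,o,[((proj("scene",[o[0]+c*x-s*y,o[1]+s*x+c*y,z])[0]-[160,200]+.5)*5).round().tolist() for x,y,z in((-5,11,25),(-5,-11,25),(-90,11,25),(-90,-11,25))])
```

```text
[462.46852791 284.54966562] [382.8409486  301.25514229] 81.36107384749972 -0.20679594899544854
-0.18 (477, 282) [[232.0, 304.0], [264.0, 288.0], [300.0, 407.0], [333.0, 390.0]]
-0.18 (476, 284) [[230.0, 307.0], [262.0, 291.0], [298.0, 410.0], [331.0, 393.0]]
-0.21 (477, 282) [[231.0, 304.0], [264.0, 289.0], [296.0, 409.0], [329.0, 392.0]]
-0.21 (476, 284) [[229.0, 307.0], [262.0, 292.0], [294.0, 412.0], [328.0, 395.0]]
```

```bash
python3 -m jog '[[[0,0,0.009],[-0.006,-0.0136,0.02],1],[[0,0,0],[0,0,0.03],1],[[0,0,0],[0,0,0.02],1],[[0,0,0],[0,0,0.011],1],[[0,0,0],[0,0,0],1],[[0,0,0],[0,0,0],-1],[[0,0,0],[0,0,0],-1],[[0,0,0],[0,0,0],-1],[[0,0,0],[0,0,0],-1],[[0,0,0],[0,0,0],-1],[[0,0,0],[0,0,0],-1],[[0,0,0],[0,0,0],-1]]' 90
```

```text
clock: 4.35
eef_pos: [440.1, 288.2, 30.6]
tcp_rot: [-3.141, -0.001, -0.189]
contact_force: [-1.8, -2.1, 9.0]
opening: 0.243
grasp_force: 88.9
```

```bash
python3 -m jog '[[[0,0,0],[0,0,-0.01],-1],[[0,0,0],[0,0,-0.02],-1],[[0,0,0],[0,0,-0.03],-1],[[0,0,-0.087],[0,0,-0.03],-1],[[0,0,-0.087],[0,0.02,0],-1],[[0,0,0],[0,0.03,0],-1],[[0,0,0],[0.01,0.04,0],-1],[[0,0,0],[0.01,0.04,0],-1],[[0,0,0],[0.005,0.035,0],-1],[[0,0,0],[0,0.02,0],-1],[[0,0,0],[0,0,0],-1],[[0,0,0],[0,0,0],-1]]'
python3 - <<'E'
from h import *
st()
t=lambda u,v:np.array([(u+.5)/5-.5+210,(v+.5)/5-.5+140]); s=lambda u,v:np.array([(u+.5)/4-.5+195,(v-225+.5)/4-.5+130])
top={(1,1):t(41,40),(1,-1):t(715,36),(-1,-1):t(720,171),(-1,1):t(41,178)}
sc={(1,1):s(12,462),(1,-1):s(385,238),(-1,-1):s(446,288),(-1,1):s(78,518)}
for d in({"top":top},{"scene":sc},{"top":top,"scene":sc}):
    def f(p):
        o=[]
        for n,q in d.items():
            for (sx,sy),uv in q.items():
                c,ss=np.cos(p[2]),np.sin(p[2]);a,b=sx*45,sy*219
                o+=list(proj(n,[p[0]+c*a-ss*b,p[1]+ss*a+c*b,49])[0]-uv)
        return np.array(o)
    q=least_squares(f,[668,-76,0]);print(q.x.round(3),q.fun.round(1))
for n in("scene","top"): cv2.imwrite(f"{n}2_raw.png",r.grab_frame(n)[:,:,::-1])
T=cv2.imread("top2_raw.png");S=cv2.imread("scene2_raw.png")
o=np.hstack([cv2.resize(T[130:260,150:280],None,fx=3,fy=3,interpolation=2),cv2.resize(S[120:250,180:310],None,fx=3,fy=3,interpolation=2)])
cv2.imwrite("pics/h3.png",o)
E
```

```text
clock: 5.55
eef_pos: [460.2, 102.6, 120.0]
tcp_rot: [-3.141, 0.0, -0.017]
contact_force: [0.3, 0.4, -2.3]
opening: 0.237
grasp_force: 88.6
t5.5 [460.2 102.6 120. ] [-3.141  0.    -0.017] F [ 0.3  0.4 -2.3] op 0.24 g 89
[ 6.67567e+02 -7.51510e+01 -1.40000e-02] [-0.1  0.4  0.1 -0.1  0.6  0.  -0.6 -0.4]
[ 6.60953e+02 -7.44310e+01 -1.30000e-02] [-0.4 -0.  -0.5 -0.1  1.4 -1.  -0.5  0.8]
[ 6.6514e+02 -7.5384e+01 -1.3000e-02] [-0.1  1.1  0.2  0.6  0.7  0.7 -0.5  0.4 -0.9 -0.8 -1.1 -0.8  0.8 -1.7
 -1.  -0.1]
```

View pics/h3.png

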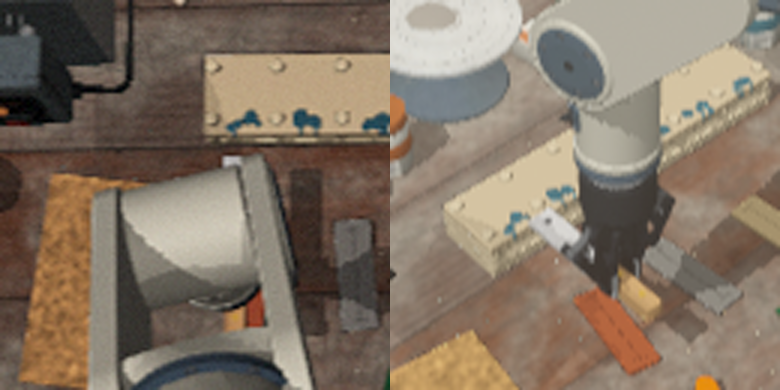

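Run:
```python
from h import *
ut=((232+.5)/3-.5+150,(157+.5)/3-.5+130);us=((542-390+.5)/3-.5+180,(213+.5)/3-.5+120)
print(tri(us,ut),plane("top",ut,101.4),plane("scene",us,101.4))
# reference: front-left top corner of setter seen in the same pics
ut=((205+.5)/3-.5+150,(137+.5)/3-.5+130);us=((494-390+.5)/3-.5+180,(245+.5)/3-.5+120)
print(tri(us,ut),plane("top",ut,49),plane("scene",us,49))
```

```text
[584.19826468 103.85389569 109.10670231] [590.24745379 108.12040977] [586.69790132  97.62693056]
[621.64387634 140.51116122  54.7545478 ] [623.93294415 141.95631689] [625.28288604 137.16654128]
```

```bash
python3 -m jog '[[[0,0,0],[0.01,0.0015,0.03],-1],[[0,0,0],[0.01,0,0.03],-1],[[0,0,0],[0,0,0.0095],-1],[[0,0,0],[0,0,0],-1],[[0,0,0],[0.01,0,0],-1],[[0,0,0],[0.01,0,0],-1],[[0,0,0],[0.01,0,0],-1],[[0,0,0],[0.004,0,0],-1],[[0,0,0],[0.004,0,0],-1],[[0,0,0],[0,0,0],-1],[[0,0,0],[0,0,0],-1]]'
```

```text
clock: 6.75
eef_pos: [517.9, 100.3, 50.2]
tcp_rot: [3.142, 0.001, -0.015]
contact_force: [-0.0, 0.2, -2.4]
opening: 0.237
grasp_force: 88.5
```

Run:
```python
from h import *
f=np.hstack([cv2.resize(r.grab_frame("scene")[120:250,180:310,::-1],None,fx=3,fy=3,interpolation=2),cv2.resize(r.grab_frame("top")[130:260,150:280,::-1],None,fx=3,fy=3,interpolation=2)])
cv2.imwrite("pics/i1.png",f)
```

```text
(no output)
```

View pics/i1.png

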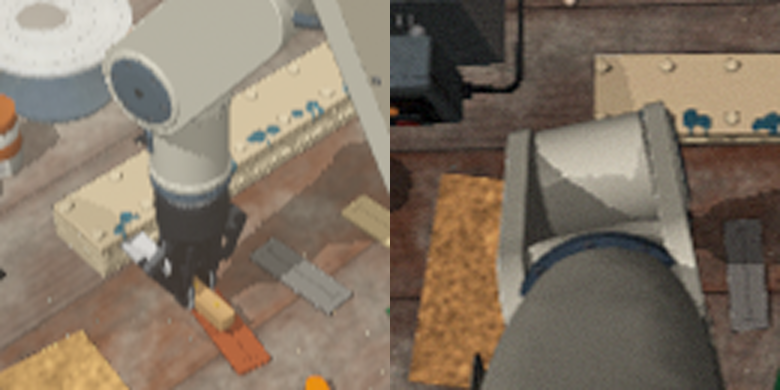

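```bash
python3 -m jog '[[[0,0,0],[0.004,0,0],-1],[[0,0,0],[0.004,0,0],-1],[[0,0,0],[0.003,0,0],-1],[[0,0,0],[0.003,0,0],-1]]'
```

```text
clock: 7.25
eef_pos: [532.6, 100.2, 50.2]
tcp_rot: [-3.142, -0.0, -0.015]
contact_force: [0.1, 0.8, -2.5]
opening: 0.231
grasp_force: 88.5
```

```bash
python3 -m jog '[[[0,0,0],[0.01,0,0],-1],[[0,0,0],[0.01,0,0],-1],[[0,0,0],[0.01,0,0],-1],[[0,0,0],[0.005,0,0],-1],[[0,0,0],[0.003,0,0],-1],[[0,0,0],[0,0,0],-1]]'
python3 -m jog '[[[0,0,0],[0.002,0,0],-1],[[0,0,0],[0.002,0,0],-1],[[0,0,0],[0,0,0],-1]]'
```

```text
clock: 7.85
eef_pos: [570.5, 99.5, 50.1]
tcp_rot: [-3.142, 0.0, -0.015]
contact_force: [0.2, 0.1, -2.1]
opening: 0.238
grasp_force: 88.5
clock: 8.15
eef_pos: [574.3, 99.5, 50.3]
tcp_rot: [-3.142, 0.0, -0.015]
contact_force: [0.5, -0.1, -2.5]
opening: 0.237
grasp_force: 88.5
```

```bash
python3 -m jog '[[[0,0,0],[0.002,0,0],-1],[[0,0,0],[0.001,0,0],-1],[[0,0,0],[0.001,0,0],-1]]'
python3 -m jog '[[[0,0,0],[0.001,0,0],-1],[[0,0,0],[0.001,0,0],-1],[[0,0,0],[0,0,0],-1]]'
```

```text
clock: 8.45
eef_pos: [574.5, 99.3, 49.4]
tcp_rot: [3.141, 0.007, -0.015]
contact_force: [-14.2, 1.8, 2.3]
opening: 0.234
grasp_force: 89.3
clock: 8.75
eef_pos: [574.6, 99.2, 49.0]
tcp_rot: [3.14, 0.011, -0.015]
contact_force: [-18.2, 1.0, 5.0]
opening: 0.234
grasp_force: 89.6
```

```bash
python3 -m jog '[[[0,0,0],[-0.008,0,0],-1],[[0,0,0],[-0.008,0,0],-1],[[0,0,0],[0,-0.004,0],-1],[[0,0,0],[0,-0.004,0],-1],[[0,0,0],[0,0,0],-1]]'
python3 -m jog '[[[0,0,0],[0,-0.002,0],-1],[[0,0,0],[0,0,0],-1]]'
python3 -m jog '[[[0,0,0],[0,-0.002,0],-1],[[0,0,0],[0,0,0],-1]]'
```

```text
clock: 9.25
eef_pos: [565.1, 108.3, 50.5]
tcp_rot: [-3.141, -0.001, -0.015]
contact_force: [0.7, 1.3, -2.4]
opening: 0.233
grasp_force: 88.6
clock: 9.45
eef_pos: [564.7, 109.9, 50.3]
tcp_rot: [-3.142, -0.0, -0.015]
contact_force: [-0.5, 0.6, -2.2]
opening: 0.234
grasp_force: 88.6
clock: 9.65
eef_pos: [564.5, 111.3, 50.2]
tcp_rot: [3.141, 0.0, -0.015]
contact_force: [-0.6, -3.1, -2.8]
opening: 0.233
grasp_force: 88.8
```

```bash
python3 -m jog '[[[0,0,0],[-0.02,0.010,0],-1],[[0,0,0],[-0.04,0,0],-1],[[0,0,0],[-0.035,0,0],-1],[[0,0,0],[0,0.035,0],-1],[[0,0,0],[0,0.036,0],-1],[[0,0,0],[0,0,0],-1],[[0,0,0],[0.02,0,0],-1],[[0,0,0],[0.015,0,0],-1],[[0,0,0],[0.01,0,0],-1],[[0,0,0],[0,0,0],-1]]'
python3 -m jog '[[[0,0,0],[0.004,0,0],-1],[[0,0,0],[0.004,0,0],-1],[[0,0,0],[0.003,0,0],-1],[[0,0,0],[0.003,0,0],-1],[[0,0,0],[0,0,0],-1]]'
```

```text
clock: 10.65
eef_pos: [514.7, 31.8, 50.4]
tcp_rot: [-3.141, -0.002, -0.015]
contact_force: [0.5, 0.1, -2.5]
opening: 0.232
grasp_force: 92.8
clock: 11.15
eef_pos: [518.8, 31.2, 48.2]
tcp_rot: [3.141, 0.017, -0.015]
contact_force: [-20.7, 1.1, 3.2]
opening: 0.234
grasp_force: 93.7
```

```bash
python3 -m jog '[[[0,0,0],[-0.02,0,0],-1],[[0,0,0],[-0.04,0,0],-1],[[0,0,0],[0,0.035,0],-1],[[0,0,0],[0,0.035,0],-1],[[0,0,0],[0,0,0],-1],[[0,0,0],[0.02,0,0],-1],[[0,0,0],[0.015,0,0],-1],[[0,0,0],[0.01,0,0],-1],[[0,0,0],[0,0,0],-1]]'
python3 -m jog '[[[0,0,0],[0.004,0,0],-1],[[0,0,0],[0.004,0,0],-1],[[0,0,0],[0.003,0,0],-1],[[0,0,0],[0.003,0,0],-1],[[0,0,0],[0,0,0],-1]]'
```

```text
clock: 12.05
eef_pos: [512.3, -38.2, 50.3]
tcp_rot: [-3.142, -0.001, -0.015]
contact_force: [-0.5, 0.2, -3.7]
opening: 0.232
grasp_force: 92.8
clock: 12.55
eef_pos: [525.5, -38.8, 50.3]
tcp_rot: [3.142, -0.0, -0.015]
contact_force: [0.1, -0.6, -2.3]
opening: 0.233
grasp_force: 92.8
```

```bash
python3 -m jog '[[[0,0,0],[0.012,0,0],-1],[[0,0,0],[0.012,0,0],-1],[[0,0,0],[0.012,0,0],-1],[[0,0,0],[0.006,0,0],-1],[[0,0,0],[0.003,0,0],-1],[[0,0,0],[0.002,0,0],-1],[[0,0,0],[0.002,0,0],-1],[[0,0,0],[0.002,0,0],-1],[[0,0,0],[0.002,0,0],-1],[[0,0,0],[0,0,0],-1]]'
```

```text
clock: 13.55
eef_pos: [572.5, -39.3, 48.9]
tcp_rot: [-3.141, 0.011, -0.015]
contact_force: [-15.9, 1.0, 5.2]
opening: 0.231
grasp_force: 93.9
```

```bash
python3 -m jog '[[[0,0,0],[-0.02,0,0],-1],[[0,0,0],[-0.045,0,0],-1],[[0,0,0],[-0.045,0,0],-1],[[0,0,0],[0,0.035,0],-1],[[0,0,0],[0,0.035,0],-1],[[0,0,0],[0,0,0],-1],[[0,0,0],[0.02,0,0],-1],[[0,0,0],[0.015,0,0],-1],[[0,0,0],[0.008,0,0],-1],[[0,0,0],[0,0,0],-1]]'
python3 -m jog '[[[0,0,0],[0.004,0,0],-1],[[0,0,0],[0.004,0,0],-1],[[0,0,0],[0.003,0,0],-1],[[0,0,0],[0.003,0,0],-1],[[0,0,0],[0,0,0],-1]]'
```

```text
clock: 14.55
eef_pos: [510.9, -108.3, 50.3]
tcp_rot: [3.142, -0.001, -0.015]
contact_force: [-0.3, 0.8, -2.3]
opening: 0.235
grasp_force: 92.8
clock: 15.05
eef_pos: [516.5, -107.7, 48.4]
tcp_rot: [-3.139, 0.015, -0.015]
contact_force: [-20.2, -0.3, 4.4]
opening: 0.23
grasp_force: 93.8
```

```bash
python3 -m jog '[[[0,0,0],[-0.02,0,0],-1],[[0,0,0],[-0.038,0,0],-1],[[0,0,0],[0,0.035,0],-1],[[0,0,0],[0,0.036,0],-1],[[0,0,0],[0,0,0],-1],[[0,0,0],[0.02,0,0],-1],[[0,0,0],[0.015,0,0],-1],[[0,0,0],[0.008,0,0],-1],[[0,0,0],[0,0,0],-1]]'
python3 -m jog '[[[0,0,0],[0.004,0,0],-1],[[0,0,0],[0.004,0,0],-1],[[0,0,0],[0.003,0,0],-1],[[0,0,0],[0.003,0,0],-1],[[0,0,0],[0,0,0],-1]]'
```

```text
clock: 15.95
eef_pos: [508.7, -179.2, 50.2]
tcp_rot: [3.141, -0.0, -0.015]
contact_force: [-0.2, -0.3, -2.3]
opening: 0.233
grasp_force: 92.8
clock: 16.45
eef_pos: [522.4, -179.8, 50.3]
tcp_rot: [3.141, -0.0, -0.015]
contact_force: [-0.4, 0.8, -4.0]
opening: 0.231
grasp_force: 92.8
```

Bay 5 passes the lump; on to its back wall (expect about 570.7).

```bash
python3 -m jog '[[[0,0,0],[0.012,0,0],-1],[[0,0,0],[0.012,0,0],-1],[[0,0,0],[0.012,0,0],-1],[[0,0,0],[0.007,0,0],-1],[[0,0,0],[0.003,0,0],-1],[[0,0,0],[0.002,0,0],-1],[[0,0,0],[0.002,0,0],-1],[[0,0,0],[0.002,0,0],-1],[[0,0,0],[0.002,0,0],-1],[[0,0,0],[0,0,0],-1]]'
```

```text
clock: 17.45
eef_pos: [570.4, -179.9, 48.9]
tcp_rot: [-3.14, 0.011, -0.015]
contact_force: [-17.8, -2.1, 5.6]
opening: 0.231
grasp_force: 93.8
```

```bash
python3 -m jog '[[[0,0,0],[-0.02,0,0],-1],[[0,0,0],[-0.045,0,0],-1],[[0,0,0],[-0.045,0,0],-1],[[0,0,0],[0,0.035,0],-1],[[0,0,0],[0,0.035,0],-1],[[0,0,0],[0,0,0],-1],[[0,0,0],[0.02,0,0],-1],[[0,0,0],[0.015,0,0],-1],[[0,0,0],[0.008,0,0],-1],[[0,0,0],[0,0,0],-1]]'
python3 -m jog '[[[0,0,0],[0.004,0,0],-1],[[0,0,0],[0.004,0,0],-1],[[0,0,0],[0.003,0,0],-1],[[0,0,0],[0.003,0,0],-1],[[0,0,0],[0,0,0],-1]]'
```

```text
clock: 18.45
eef_pos: [509.1, -249.2, 50.3]
tcp_rot: [3.141, -0.001, -0.014]
contact_force: [-0.2, -0.9, -2.9]
opening: 0.232
grasp_force: 92.8
clock: 18.95
eef_pos: [522.3, -249.8, 50.3]
tcp_rot: [3.141, -0.0, -0.015]
contact_force: [-1.4, -0.3, -2.8]
opening: 0.229
grasp_force: 92.8
```

```bash
python3 -m jog '[[[0,0,0],[0.012,0,0],-1],[[0,0,0],[0.012,0,0],-1],[[0,0,0],[0.012,0,0],-1],[[0,0,0],[0.006,0,0],-1],[[0,0,0],[0.003,0,0],-1],[[0,0,0],[0.002,0,0],-1],[[0,0,0],[0.002,0,0],-1],[[0,0,0],[0.002,0,0],-1],[[0,0,0],[0.002,0,0],-1],[[0,0,0],[0,0,0],-1]]'
python3 -m jog '[[[0,0,0],[-0.02,0,0],-1],[[0,0,0],[-0.045,0,0],-1],[[0,0,0],[-0.045,0,0],-1],[[0,0,0],[0,-0.02,-0.03],-1],[[0,0,0],[0,-0.04,-0.03],-1],[[0,0,0],[0,-0.045,0],-1],[[0,0,0],[0,-0.045,0],-1],[[0,0,0],[0,-0.045,0],-1],[[0,0,0],[0,-0.045,0],-1],[[0,0,0],[0,-0.045,0],-1],[[0,0,0],[0,-0.045,0],-1],[[0,0,0],[0,0,0],-1]]'
python3 - <<'E'
from h import *
st()
for n in("scene","top"): cv2.imwrite(f"{n}3_raw.png",r.grab_frame(n)[:,:,::-1])
T=cv2.imread("top0_raw.png");S=cv2.imread("scene0_raw.png")
# mat fit from colour, first pictures
for im,n in((T,"top"),(S,"scene")):
    h=cv2.cvtColor(im,cv2.COLOR_BGR2HSV);m=cv2.inRange(h,(12,90,120),(28,255,255))
    m=cv2.morphologyEx(m,cv2.MORPH_CLOSE,np.ones((9,9)));m=cv2.morphologyEx(m,cv2.MORPH_OPEN,np.ones((5,5)))
    k,l,s,c=cv2.connectedComponentsWithStats(m);i=l[230,165] if n=="top" else l[262,195]
    cnt=cv2.findContours((l==i).astype(np.uint8),0,2)[0][0];w=np.float32([plane(n,p[0].astype(float),3) for p in cv2.convexHull(cnt)])
    print(n,s[i],cv2.minAreaRect(w))
T=cv2.imread("top3_raw.png");S=cv2.imread("scene3_raw.png")
o=np.hstack([cv2.resize(T[170:270,140:370],(520,226),interpolation=2),np.zeros((226,230,3),np.uint8)])
o=np.vstack([o,cv2.resize(S[150:300,170:370],(750,350*750//750+0),interpolation=2)])
cv2.imwrite("pics/j1.png",o)
E
```

```text
clock: 19.95
eef_pos: [569.3, -249.8, 48.9]
tcp_rot: [-3.139, 0.011, -0.015]
contact_force: [-18.1, -2.0, 4.0]
opening: 0.232
grasp_force: 93.8
clock: 21.15
eef_pos: [470.1, 85.4, 110.6]
tcp_rot: [-3.14, -0.001, -0.011]
contact_force: [0.3, -0.7, -1.7]
opening: 0.233
grasp_force: 92.9
t21.1 [470.1  85.4 110.6] [-3.14e+00 -1.00e-03 -1.10e-02] F [ 0.3 -0.7 -1.7] op 0.23 g 93
top [ 157  188   42   73 2091] ((476.0271301269531, 279.12615966796875), (112.80782318115234, 231.88253784179688), 82.7743911743164)
scene [ 160  217   91   82 4228] ((501.8001708984375, 272.00177001953125), (261.31707763671875, 309.6676940917969), 44.9712028503418)
```

View pics/j1.png

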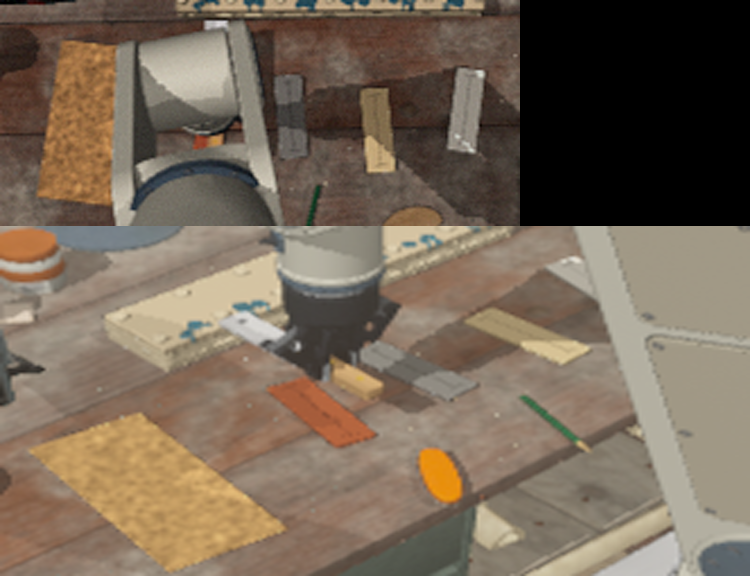

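Run:
```python
from h import *
w=np.array([plane("scene",((u+.5)/3.75-.5+170,(v-226+.5)/(350/150)-.5+150),3) for u,v in((30,452),(143,414),(285,526),(168,571))])
print(w.round(1),w.mean(0),cv2.minAreaRect(w.astype(np.float32)))
T=cv2.imread("top3_raw.png")
to(476-33*np.cos(.126)-0,279-1+33*np.sin(.126),80,-.126);st()
```

```text
[[588.8 318.4]
 [576.  208.3]
 [356.9 238.3]
 [368.8 347.1]] [472.65541652 278.00942904] ((472.42669677734375, 277.6878356933594), (110.85209655761719, 223.40213012695312), 82.56072235107422)
rot [ 0.    -0.     0.114] then shift mm [ -51.3 -195.2   30.3]
t21.2 [469.7  82.1 110.3] [ 3.141 -0.    -0.012] F [ 0.4 -0.2 -2.7] op 0.23 g 93
```

```bash
python3 -m jog '[[[0,0,0.057],[0,0,0],-1],[[0,0,0.058],[0,0,0],-1],[[0,0,0],[-0.011,-0.04,0],-1],[[0,0,0],[-0.011,-0.04,0],-1],[[0,0,0],[-0.011,-0.04,0],-1],[[0,0,0],[-0.011,-0.04,0.01],-1],[[0,0,0],[-0.008,-0.03,0.02],-1],[[0,0,0],[0,-0.005,0.02],-1],[[0,0,0],[0,0,0.018],-1],[[0,0,0],[0,0,0.005],-1],[[0,0,0],[0,0,0],-1],[[0,0,0],[0,0,0],-1]]'
```

```text
clock: 22.45
eef_pos: [444.4, 280.6, 37.9]
tcp_rot: [-3.141, -0.0, -0.132]
contact_force: [-1.2, -0.4, -3.2]
opening: 0.235
grasp_force: 92.8
```

```bash
python3 -m jog '[[[0,0,0],[-0.003,-0.002,0.002],-1],[[0,0,0],[0,0,0.003],-1],[[0,0,0],[0,0,0.001],-1],[[0,0,0],[0,0,0],-1],[[0,0,0],[0,0,0],-1]]'
python3 -m jog '[[[0,0,0],[0,0,0.001],-1],[[0,0,0],[0,0,0],-1]]'
```

```text
clock: 22.95
eef_pos: [441.1, 283.6, 31.4]
tcp_rot: [-3.141, -0.0, -0.13]
contact_force: [0.1, -0.6, 0.1]
opening: 0.236
grasp_force: 93.2
clock: 23.15
eef_pos: [441.3, 283.8, 30.7]
tcp_rot: [-3.141, -0.001, -0.13]
contact_force: [0.5, -1.8, 5.8]
opening: 0.234
grasp_force: 94.0
```

```bash
python3 -m jog '[[[0,0,0],[0,0,0],0.2],[[0,0,0],[0,0,0],0.6],[[0,0,0],[0,0,0],0.6],[[0,0,0],[0,0,-0.01],0.6],[[0,0,0],[0,0,-0.03],0.6],[[0,0,0],[0,0,-0.04],0.6],[[0,0,0],[0,0.03,-0.04],0.6],[[0,0,0],[-0.02,0.04,-0.04],0.6],[[0,0,0],[-0.04,0,0],0.6],[[0,0,0],[-0.03,0,0],0.6],[[0,0,0],[0,0,0],0.6]]'
python3 - <<'E'
from h import *
st()
for n in("scene","top"): cv2.imwrite(f"{n}4_raw.png",r.grab_frame(n)[:,:,::-1])
T=cv2.imread("top4_raw.png");S=cv2.imread("scene4_raw.png")
o=np.vstack([cv2.resize(T[170:280,140:370],None,fx=3.2,fy=2.5,interpolation=2),cv2.resize(S[150:300,170:400],None,fx=3.2,fy=2.1,interpolation=2)])
cv2.imwrite("pics/k1.png",o)
E
```

```text
clock: 24.25
eef_pos: [343.6, 231.2, 184.2]
tcp_rot: [3.141, 0.001, -0.13]
contact_force: [0.3, 0.1, 0.3]
opening: 0.802
grasp_force: 0.0
t24.2 [343.6 231.2 184.2] [ 3.141e+00  1.000e-03 -1.300e-01] F [0.3 0.1 0.3] op 0.80 g 0
```

View pics/k1.png

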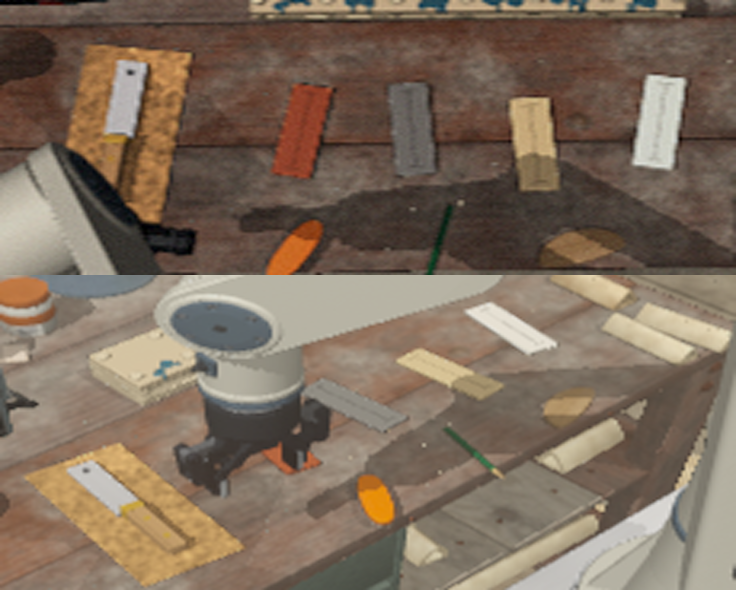

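```bash
cat >> h.py <<'E'
def bar(uv,n="top"):
    w=np.array([plane(n,p,8) for p in uv]);m=w.mean(0);d=(w[0]+w[1]-w[2]-w[3])/2
    yaw=np.arctan2(d[1],d[0]);g=m-44*np.array([np.cos(yaw),np.sin(yaw)]);return m.round(1),np.linalg.norm(d).round(1),np.linalg.norm((w[0]-w[1]+w[3]-w[2])/2).round(1),yaw.round(3),"grasp",g.round(1)
E
python3 - <<'E'
from h import *
q=dict(red=[(293,84),(336,87),(313,178),(273,173)],grey=[(389,83),(427,82),(436,174),(397,176)],buff=[(510,98),(549,97),(560,189),(519,190)],white=[(647,74),(686,77),(674,169),(633,166)])
for k,v in q.items(): print(k,*bar([((u+.5)/3.2-.5+140,(w+.5)/2.5-.5+170) for u,w in v]))
v=[(400,356),(424,347),(502,384),(477,397)]
v=[(424,348),(502,384),(477,397),(398,358)]
print("buff scene",*bar([((u+.5)/3.2-.5+170,(w-275+.5)/2.1-.5+150) for u,w in [(397,358),(424,348),(503,384),(477,398)]],"scene"))
print("grey scene",*bar([((u+.5)/3.2-.5+170,(w-275+.5)/2.1-.5+150) for u,w in [(305,387),(326,378),(409,421),(382,432)]],"scene"))
E
```

```text
red [477.7  92.4] 118.9 42.6 -0.191 grasp [434.5 100.7]
grey [478.  -17.6] 120.5 39.0 0.049 grasp [434.1 -19.7]
buff [ 456.7 -140.2] 118.7 40.2 0.043 grasp [ 412.8 -142.1]
white [ 482.9 -267.7] 120.6 40.1 -0.169 grasp [ 439.5 -260.3]
buff scene [ 453.4 -141.3] 115.6 40.2 0.005 grasp [ 409.4 -141.6]
grey scene [472.2 -18. ] 122.4 32.9 -0.028 grasp [428.2 -16.8]
```

```bash
python3 -m jog '[[[0,0,0.06],[0,0,0],0.5],[[0,0,0],[0.03,0.03,0],0.5],[[0,0,0],[0.035,0.035,0.03],0.5],[[0,0,0],[0.035,0.035,0.04],0.5],[[0,0,0],[0.0125,0.0095,0.04],0.5],[[0,0,0],[0,0,0.04],0.6],[[0,0,0],[0,0,0.004],0.6],[[0,0,0],[0,0,0],0.6],[[0,0,0],[0,0,0],0.6]]' 80
python3 - <<'E'
from h import *
st();to(433.5,102.3,26,-.19)
S=r.grab_frame("scene")[:,:,::-1]
cv2.imwrite("pics/l1.png",cv2.resize(S[190:270,210:310],None,fx=6,fy=6,interpolation=2))
E
```

```text
clock: 25.25
eef_pos: [428.0, 118.1, 43.6]
tcp_rot: [-3.141, -0.002, -0.19]
contact_force: [-0.3, -0.1, 0.5]
opening: 0.803
grasp_force: 0.0
t25.2 [428.  118.1  43.6] [-3.141e+00 -2.000e-03 -1.900e-01] F [-0.3 -0.1  0.5] op 0.80 g 0
rot [-0.001 -0.002  0.   ] then shift mm [ 8.4 14.4 17.6]
```

View pics/l1.png

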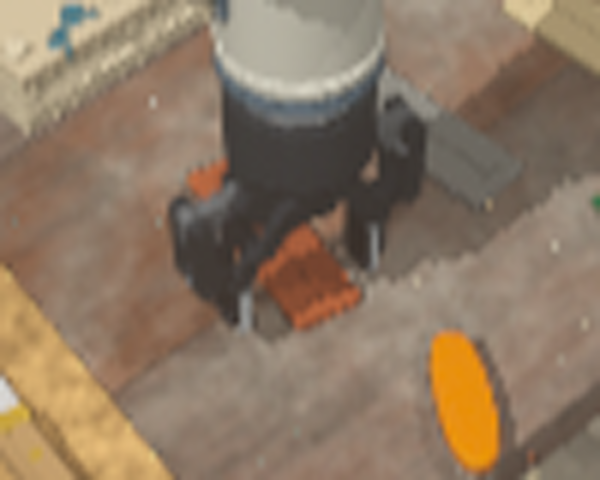

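```bash
python3 -m jog '[[[0,0,0],[0.0084,0.0144,0],0.5],[[0,0,0],[0,0,0.012],0.5],[[0,0,0],[0,0,0.006],0.5],[[0,0,0],[0,0,0],0.3],[[0,0,0],[0,0,0],0.3]]'
python3 -m jog '[[[0,0,0],[0,0,0.002],0.3],[[0,0,0],[0,0,0],0.3]]'
python3 -m jog '[[[0,0,0],[0,0,0.002],0.3],[[0,0,0],[0,0,0],0.3]]'
```

```text
clock: 25.8
eef_pos: [432.1, 102.2, 24.2]
tcp_rot: [3.141, 0.0, -0.19]
contact_force: [-0.3, -0.7, -0.4]
opening: 0.65
grasp_force: 0.0
clock: 26.0
eef_pos: [432.3, 102.1, 22.2]
tcp_rot: [3.142, 0.0, -0.19]
contact_force: [-0.1, -0.0, -0.1]
opening: 0.645
grasp_force: 0.0
clock: 26.2
eef_pos: [432.6, 102.0, 20.9]
tcp_rot: [-3.141, -0.0, -0.19]
contact_force: [-3.8, 0.3, 14.9]
opening: 0.652
grasp_force: 7.5
```

```bash
python3 -m jog '[[[0,0,0],[0,0,-0.004],0.3],[[0,0,0],[0,0,0],-1],[[0,0,0],[0,0,0],-1],[[0,0,0],[0,0,0],-1],[[0,0,0],[0,0,0],-1],[[0,0,0],[0,0,0],-1]]' 80
python3 - <<'E'
from h import *
st()
E
```

```text
clock: 26.8
eef_pos: [432.7, 102.0, 25.0]
tcp_rot: [-3.141, -0.001, -0.19]
contact_force: [-3.2, -0.8, 18.1]
opening: 0.437
grasp_force: 78.2
t26.8 [432.7 102.   25. ] [-3.141e+00 -1.000e-03 -1.900e-01] F [-3.2 -0.8 18.1] op 0.44 g 78
```

```bash
python3 -m jog '[[[0,0,0],[0,0,-0.01],-1],[[0,0,0],[0,0,-0.025],-1],[[0,0,-0.088],[0,0,0],-1],[[0,0,-0.0875],[0,0,0],-1],[[0,0,0],[0.03,0,0],-1],[[0,0,0],[0.035,0,0],-1],[[0,0,0],[0,0,0],-1],[[0,0,0],[0,0,0],-1]]'
python3 - <<'E'
from h import *
st();to(500,101.1,48,-.0145)
S=r.grab_frame("scene")[:,:,::-1];T=r.grab_frame("top")[:,:,::-1]
cv2.imwrite("pics/l2.png",np.hstack([cv2.resize(S[150:250,190:290],None,fx=4,fy=4,interpolation=2),cv2.resize(T[150:250,190:290],None,fx=4,fy=4,interpolation=2)]))
E
```

```text
clock: 27.6
eef_pos: [497.5, 100.8, 59.1]
tcp_rot: [3.142, 0.001, -0.015]
contact_force: [-0.6, 0.7, -0.7]
opening: 0.435
grasp_force: 81.1
t27.6 [497.5 100.8  59.1] [ 3.142e+00  1.000e-03 -1.500e-02] F [-0.6  0.7 -0.7] op 0.44 g 81
rot [ 0.     0.001 -0.001] then shift mm [ 2.5 -0.4 11.1]
```

View pics/l2.png

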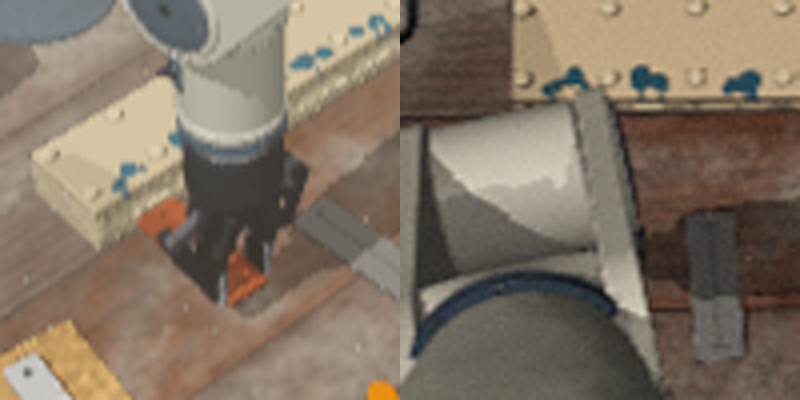

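```bash
python3 -m jog '[[[0,0,0],[0,0,0.011],-1],[[0,0,0],[0,0,0],-1],[[0,0,0],[0.01,0,0],-1],[[0,0,0],[0.005,0,0],-1],[[0,0,0],[0.005,0,0],-1],[[0,0,0],[0.005,0,0],-1],[[0,0,0],[0.005,0,0],-1]]'
python3 -m jog '[[[0,0,0],[0.005,0,0],-1],[[0,0,0],[0.005,0,0],-1],[[0,0,0],[0.005,0,0],-1]]'
```

```text
clock: 28.4
eef_pos: [528.0, 100.4, 48.3]
tcp_rot: [-3.142, -0.0, -0.015]
contact_force: [-0.6, 0.1, -1.6]
opening: 0.433
grasp_force: 81.1
clock: 28.7
eef_pos: [542.8, 100.2, 48.2]
tcp_rot: [-3.142, 0.0, -0.015]
contact_force: [-1.1, 0.7, -0.6]
opening: 0.433
grasp_force: 81.1
```

Entered freely. Push on towards home (about 598–601).

```bash
python3 -m jog '[[[0,0,0],[0.01,0,0],-1],[[0,0,0],[0.01,0,0],-1],[[0,0,0],[0.01,0,0],-1],[[0,0,0],[0.01,0,0],-1],[[0,0,0],[0.005,0,0],-1],[[0,0,0],[0.003,0,0],-1],[[0,0,0],[0.002,0,0],-1]]'
python3 -m jog '[[[0,0,0],[0.002,0,0],-1],[[0,0,0],[0.002,0,0],-1],[[0,0,0],[0.002,0,0],-1]]'
python3 -m jog '[[[0,0,0],[0.002,0,0],-1],[[0,0,0],[0.002,0,0],-1],[[0,0,0],[0,0,0],-1]]'
```

```text
clock: 29.4
eef_pos: [592.4, 99.5, 48.1]
tcp_rot: [3.142, 0.0, -0.015]
contact_force: [0.5, 0.1, -1.6]
opening: 0.436
grasp_force: 81.1
clock: 29.7
eef_pos: [598.4, 99.4, 48.3]
tcp_rot: [3.142, 0.0, -0.015]
contact_force: [0.3, -0.9, -1.4]
opening: 0.436
grasp_force: 81.1
clock: 30.0
eef_pos: [600.4, 99.3, 47.5]
tcp_rot: [3.141, 0.004, -0.015]
contact_force: [-6.0, 1.0, 0.2]
opening: 0.434
grasp_force: 81.2
```

```bash
python3 -m jog '[[[0,0,0],[0.001,0,0.0015],-1],[[0,0,0],[0,0,0.0015],-1],[[0,0,0],[0,0,0],-1]]'
python3 -m jog '[[[0,0,0],[0.0,0,0],-0.05],[[0,0,0],[0,0,0],0.1],[[0,0,0],[0,0,0],0.2],[[0,0,0],[0,0,0],0.2],[[0,0,0],[-0.01,0,0],0.2],[[0,0,0],[-0.02,0,-0.02],0.2],[[0,0,0],[-0.03,0,-0.05],0.2],[[0,0,0],[-0.03,0.02,-0.05],0.2],[[0,0,0],[-0.03,0.04,0],0.2],[[0,0,0],[-0.03,0.04,0],0.2],[[0,0,0],[0,0,0],0.2]]'
python3 - <<'E'
from h import *
st()
for n in("scene","top"): cv2.imwrite(f"{n}5_raw.png",r.grab_frame(n)[:,:,::-1])
T=cv2.imread("top5_raw.png");S=cv2.imread("scene5_raw.png")
o=np.hstack([cv2.resize(T[150:250,210:310],None,fx=4,fy=4,interpolation=2),cv2.resize(S[150:250,200:300],None,fx=4,fy=4,interpolation=2)])
cv2.imwrite("pics/m1.png",o)
E
```

```text
clock: 30.3
eef_pos: [600.4, 99.3, 44.3]
tcp_rot: [3.141, 0.006, -0.015]
contact_force: [-9.7, 2.2, 2.7]
opening: 0.433
grasp_force: 81.5
clock: 31.4
eef_pos: [456.8, 2.4, 148.4]
tcp_rot: [3.141, 0.004, -0.017]
contact_force: [-0.0, 0.1, -0.1]
opening: 0.597
grasp_force: 0.0
t31.4 [456.8   2.4 148.4] [ 3.141  0.004 -0.017] F [-0.   0.1 -0.1] op 0.60 g 0
```

View pics/m1.png

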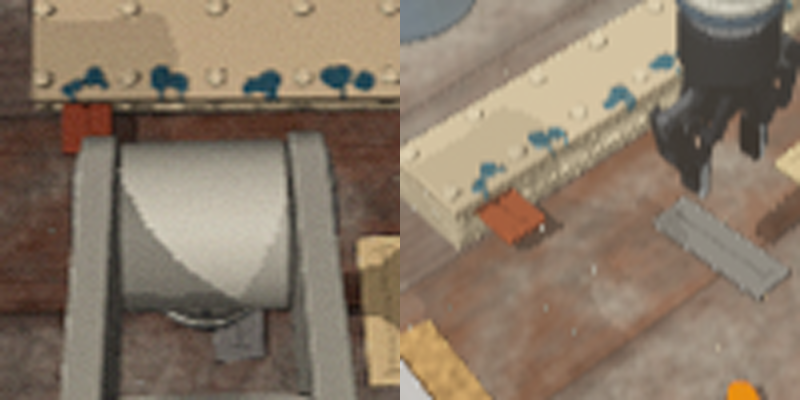

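Run:
```python
from h import *
print(*bar([((u-400+.5)/4-.5+200,(v+.5)/4-.5+150) for u,v in((655,222),(683,200),(790,268),(765,298))],"scene"))
S=cv2.imread("scene5_raw.png");T=cv2.imread("top5_raw.png")
m=seg(cv2.GaussianBlur(S,(3,3),0),(280,211),10);c=max(cv2.findContours(m,0,2)[0],key=cv2.contourArea)
b=cv2.minAreaRect(np.float32([plane("scene",p[0].astype(float),8) for p in c]));print(b)
T4=cv2.imread("top4_raw.png");m=seg(cv2.GaussianBlur(T4,(3,3),0),(268,221),10);c=max(cv2.findContours(m,0,2)[0],key=cv2.contourArea)
print(cv2.minAreaRect(np.float32([plane("top",p[0].astype(float),8) for p in c])))
st()
```

```text
[472.8 -17.3] 118.3 36.5 0.092 grasp [429.  -21.3]
((456.7449645996094, -23.118812561035156), (148.79925537109375, 71.31485748291016), 22.803560256958008)
((477.05047607421875, -15.521217346191406), (120.72468566894531, 38.952049255371094), 2.9548776149749756)
t31.5 [461.1   4.6 149. ] [-3.141e+00 -1.000e-03 -1.700e-02] F [ 0.7  0.4 -0.3] op 0.60 g 0
```

```bash
python3 -m jog '[[[0,0,-0.07],[0,0,0],0.4],[[0,0,0],[-0.03,0.022,0.03],0.4],[[0,0,0],[0,0,0.04],0.4],[[0,0,0],[0,0,0.03],0.4],[[0,0,0],[0,0,0],0.4],[[0,0,0],[0,0,0],0.4]]' 80
python3 - <<'E'
from h import *
st();to(431.6,-19.4,25,.055)
E
```

```text
clock: 32.1
eef_pos: [433.5, -17.9, 48.7]
tcp_rot: [-3.141, 0.001, 0.056]
contact_force: [-0.1, 0.1, 0.5]
opening: 0.698
grasp_force: 0.0
t32.1 [433.5 -17.9  48.7] [-3.141e+00  1.000e-03  5.600e-02] F [-0.1  0.1  0.5] op 0.70 g 0
rot [-0.     0.001  0.001] then shift mm [-2.   1.4 23.7]
```

```bash
python3 -m jog '[[[0,0,0],[-0.002,0.0015,0.01],0.4],[[0,0,0],[0,0,0.0135],0.4],[[0,0,0],[0,0,0],0.4]]'
python3 -m jog '[[[0,0,0],[0,0,0],-1],[[0,0,0],[0,0,0],-1],[[0,0,0],[0,0,0],-1],[[0,0,0],[0,0,0],-1],[[0,0,0],[0,0,0],-1],[[0,0,0],[0,0,0],-1]]' 80
```

```text
clock: 32.4
eef_pos: [431.4, -19.9, 25.1]
tcp_rot: [3.142, -0.0, 0.056]
contact_force: [0.0, 1.0, 0.1]
opening: 0.696
grasp_force: 0.0
clock: 33.0
eef_pos: [431.9, -20.0, 26.5]
tcp_rot: [3.141, -0.002, 0.055]
contact_force: [-1.8, 0.7, 11.1]
opening: 0.433
grasp_force: 78.8
```

```bash
python3 -m jog '[[[0,0,0],[0,0,-0.01],-1],[[0,0,0],[0,0,-0.025],-1],[[0,0,0.07],[0,0,0],-1],[[0,0,0],[0.03,0.009,0],-1],[[0,0,0],[0.038,0.009,0],-1],[[0,0,0],[0,0,0.0105],-1],[[0,0,0],[0,0,0],-1],[[0,0,0],[0,0,0],-1]]'
python3 - <<'E'
from h import *
st();to(500,-38.9,49.5,-.0145)
E
```

```text
clock: 33.8
eef_pos: [497.8, -38.9, 49.8]
tcp_rot: [-3.141, 0.002, -0.015]
contact_force: [0.3, -0.9, -0.7]
opening: 0.431
grasp_force: 80.6
t33.8 [497.8 -38.9  49.8] [-3.141e+00  2.000e-03 -1.500e-02] F [ 0.3 -0.9 -0.7] op 0.43 g 81
rot [-0.     0.002 -0.   ] then shift mm [ 2.2 -0.   0.3]
```

```bash
python3 -m jog '[[[0,0,0],[0.01,0,0],-1],[[0,0,0],[0.005,0,0],-1],[[0,0,0],[0.005,0,0],-1],[[0,0,0],[0.005,0,0],-1],[[0,0,0],[0.005,0,0],-1]]'
python3 -m jog '[[[0,0,0],[0.005,0,0],-1],[[0,0,0],[0.005,0,0],-1],[[0,0,0],[0.005,0,0],-1]]'
```

```text
clock: 34.3
eef_pos: [529.4, -39.4, 49.7]
tcp_rot: [3.142, 0.0, -0.015]
contact_force: [0.5, -0.0, -1.6]
opening: 0.434
grasp_force: 80.6
clock: 34.6
eef_pos: [544.4, -39.7, 49.6]
tcp_rot: [-3.142, 0.0, -0.015]
contact_force: [0.1, 0.1, -1.1]
opening: 0.431
grasp_force: 80.6
```

```bash
python3 -m jog '[[[0,0,0],[0.01,0,0],-1],[[0,0,0],[0.01,0,0],-1],[[0,0,0],[0.01,0,0],-1],[[0,0,0],[0.01,0,0],-1],[[0,0,0],[0.004,0,0],-1],[[0,0,0],[0.002,0,0],-1]]'
python3 -m jog '[[[0,0,0],[0.002,0,0],-1],[[0,0,0],[0.002,0,0],-1],[[0,0,0],[0.002,0,0],-1]]'
python3 -m jog '[[[0,0,0],[0.002,0,0],-1],[[0,0,0],[0.002,0,0],-1],[[0,0,0],[0,0,0],-1]]'
```

```text
clock: 35.2
eef_pos: [590.5, -40.3, 49.6]
tcp_rot: [-3.142, -0.0, -0.015]
contact_force: [-0.9, 0.3, -0.6]
opening: 0.429
grasp_force: 80.6
clock: 35.5
eef_pos: [595.8, -40.5, 49.7]
tcp_rot: [-3.142, 0.0, -0.015]
contact_force: [-0.1, 0.2, -1.3]
opening: 0.431
grasp_force: 80.6
clock: 35.8
eef_pos: [597.8, -40.5, 48.9]
tcp_rot: [-3.142, 0.005, -0.015]
contact_force: [-5.3, -0.8, -0.1]
opening: 0.433
grasp_force: 80.7
```

```bash
python3 -m jog '[[[0,0,0],[0.001,0,0.0015],-1],[[0,0,0],[0,0,0.0015],-1],[[0,0,0],[0,0,0],-1]]'
python3 -m jog '[[[0,0,0],[0.0,0,0],-0.05],[[0,0,0],[0,0,0],0.1],[[0,0,0],[0,0,0],0.2],[[0,0,0],[0,0,0],0.2],[[0,0,0],[-0.01,0,0],0.2],[[0,0,0],[-0.02,0,-0.02],0.2],[[0,0,0],[-0.03,0,-0.05],0.2],[[0,0,0],[-0.03,0,-0.05],0.2],[[0,0,0],[-0.04,0,0],0.2],[[0,0,0],[-0.04,0,0],0.2],[[0,0,0],[0,0,0],0.2]]'
python3 - <<'E'
from h import *
st()
F={n:r.grab_frame(n)[:,:,::-1].copy() for n in C}
for n in F: cv2.imwrite(f"{n}6_raw.png",F[n])
sd=dict(buff=((310.7,196.7),(306.7,227)),white=((329,174),(346,218.7)))
for k,s in sd.items():
    for n,p in zip(("scene","top"),s):
      for tol in(25,40):
        m=seg(cv2.GaussianBlur(F[n],(3,3),0),p,tol);c=max(cv2.findContours(m,0,2)[0],key=cv2.contourArea)
        b=cv2.minAreaRect(np.float32([plane(n,q[0].astype(float),8) for q in c]));print(k,n,tol,np.round(b[0],1),np.round(b[1],1),round(b[2],1))
E
```

```text
clock: 36.1
eef_pos: [597.8, -40.5, 45.7]
tcp_rot: [-3.141, 0.007, -0.015]
contact_force: [-8.7, -0.5, 2.2]
opening: 0.428
grasp_force: 80.9
clock: 37.2
eef_pos: [433.2, -37.8, 151.8]
tcp_rot: [-3.141, 0.005, -0.015]
contact_force: [-0.6, 0.5, 0.3]
opening: 0.601
grasp_force: 0.0
t37.2 [433.2 -37.8 151.8] [-3.141  0.005 -0.015] F [-0.6  0.5  0.3] op 0.60 g 0
buff scene 25 [449.2 186.3] [320.2 892. ] 0.2
buff scene 40 [721.8 192.2] [1152.2 1222.1] 47.3
buff top 25 [424.1 -47.2] [283.8 282.8] 85.1
buff top 40 [435.3   7.1] [1578.1  888.5] 89.6
white scene 25 [ 736.4 -611.6] [ 946.7 2056.4] 36.0
white scene 40 [ 842.1 -346.9] [2594.4 2126. ] 47.6
white top 25 [ 468.8 -263.2] [40.2 89.5] 80.7
white top 40 [ 484.  -265.7] [ 44.2 123.9] 79.3
```

```bash
cat >> h.py <<'E'
def ratio(n,a,b,box):
    """chroma map diff: count of pixels whose hue/chroma changed in world box"""
    f=lambda k:cv2.GaussianBlur(cv2.imread(f"{n}{k}_raw.png"),(3,3),0).astype(float)
    ch=lambda I:I/I.sum(2,keepdims=True)
    return np.abs(ch(f(a))-ch(f(b))).sum(2)
E
python3 - <<'E'
from h import *
for n in("top","scene"):
    for a in(0,4):
        D=ratio(n,a,6,None)
        for k,(x,y,w) in dict(buff=(456,-140.5,.035),white=(483,-267,-.17)).items():
            c,s=np.cos(w),np.sin(w)
            q=lambda hx,hy:proj(n,[[x+c*i*hx-s*j*hy,y+s*i*hx+c*j*hy,8] for i,j in((1,1),(1,-1),(-1,-1),(-1,1))]).round().astype(np.int32)
            m=cv2.fillPoly(np.zeros((384,512),np.uint8),[q(55,16)],1);ring=cv2.fillPoly(np.zeros((384,512),np.uint8),[q(75,35)],1)-cv2.fillPoly(np.zeros((384,512),np.uint8),[q(64,24)],1)
            I=cv2.imread(f"{n}6_raw.png");print(n,a,k,"in",D[m>0].mean().round(3),"ring",D[ring>0].mean().round(3),"col",I[m>0].mean(0).round(),I[ring>0].mean(0).round())
E
```

```text
top 0 buff in 0.117 ring 0.095 col [108. 119. 125.] [110. 122. 130.]
top 0 white in 0.005 ring 0.008 col [149. 159. 163.] [57. 66. 82.]
top 4 buff in 0.116 ring 0.094 col [108. 119. 125.] [110. 122. 130.]
top 4 white in 0.02 ring 0.008 col [149. 159. 163.] [57. 66. 82.]
scene 0 buff in 0.006 ring 0.012 col [134. 176. 196.] [ 96. 111. 129.]
scene 0 white in 0.004 ring 0.017 col [177. 190. 195.] [108. 122. 135.]
scene 4 buff in 0.008 ring 0.014 col [134. 176. 196.] [ 96. 111. 129.]
scene 4 white in 0.006 ring 0.018 col [177. 190. 195.] [108. 122. 135.]
```

```bash
python3 -m jog '[[[0,0,-0.045],[0,0.03,0],0.4],[[0,0,0],[-0.012,0.037,0.02],0.4],[[0,0,0],[-0.012,0.037,0.02],0.4],[[0,0,0],[0,0,0.03],0.4],[[0,0,0],[0,0,0.03],0.4],[[0,0,0],[0,0,0],0.4],[[0,0,0],[0,0,0],0.4]]' 80
python3 - <<'E'
from h import *
st();to(411.5,-142.3,25.5,.03)
E
```

```text
clock: 38.0
eef_pos: [417.8, -142.9, 52.3]
tcp_rot: [-3.141, 0.001, 0.03]
contact_force: [-0.4, -0.2, 0.3]
opening: 0.703
grasp_force: 0.0
t38.0 [ 417.8 -142.9   52.3] [-3.141e+00  1.000e-03  3.000e-02] F [-0.4 -0.2  0.3] op 0.70 g 0
rot [-0.     0.001  0.   ] then shift mm [-6.3 -0.8 26.8]
```

```bash
python3 -m jog '[[[0,0,0],[-0.0063,-0.001,0.01],0.4],[[0,0,0],[0,0,0.0165],0.4],[[0,0,0],[0,0,0],0.4]]'
python3 -m jog '[[[0,0,0],[0,0,0],-1],[[0,0,0],[0,0,0],-1],[[0,0,0],[0,0,0],-1],[[0,0,0],[0,0,0],-1],[[0,0,0],[0,0,0],-1],[[0,0,0],[0,0,0],-1]]' 80
```

```text
clock: 38.3
eef_pos: [411.6, -141.9, 26.3]
tcp_rot: [3.141, -0.0, 0.031]
contact_force: [-0.1, -0.1, 0.0]
opening: 0.699
grasp_force: 0.0
clock: 38.9
eef_pos: [412.2, -142.2, 27.7]
tcp_rot: [3.141, -0.002, 0.031]
contact_force: [-1.7, 2.2, 13.4]
opening: 0.431
grasp_force: 78.5
```

```bash
python3 -m jog '[[[0,0,0],[0,0,-0.01],-1],[[0,0,0],[0,0,-0.025],-1],[[0,0,0.0455],[0,0,0],-1],[[0,0,0],[0.028,0.012,0],-1],[[0,0,0],[0.03,0.012,0],-1],[[0,0,0],[0.03,0.0115,0],-1],[[0,0,0],[0,0,0.0105],-1],[[0,0,0],[0,0,0],-1],[[0,0,0],[0,0,0],-1]]'
python3 - <<'E'
from h import *
st();to(500,-178.9,50.5,-.0145)
E
```

```text
clock: 39.8
eef_pos: [497.3, -178.4, 50.6]
tcp_rot: [-3.141, 0.002, -0.015]
contact_force: [-1.4, 0.1, -1.1]
opening: 0.425
grasp_force: 80.3
t39.8 [ 497.3 -178.4   50.6] [-3.141e+00  2.000e-03 -1.500e-02] F [-1.4  0.1 -1.1] op 0.42 g 80
rot [-0.001  0.002 -0.001] then shift mm [2.7 0.5 0.1]
```

```bash
python3 -m jog '[[[0,0,0],[0.01,0,0],-1],[[0,0,0],[0.005,0,0],-1],[[0,0,0],[0.005,0,0],-1],[[0,0,0],[0.005,0,0],-1],[[0,0,0],[0.005,0,0],-1]]'
python3 -m jog '[[[0,0,0],[0.005,0,0],-1],[[0,0,0],[0.005,0,0],-1],[[0,0,0],[0.005,0,0],-1]]'
```

```text
clock: 40.3
eef_pos: [528.9, -179.3, 50.5]
tcp_rot: [-3.142, -0.0, -0.015]
contact_force: [0.1, -0.7, -0.8]
opening: 0.428
grasp_force: 80.3
clock: 40.6
eef_pos: [543.9, -179.5, 50.4]
tcp_rot: [-3.142, 0.0, -0.015]
contact_force: [-0.2, -0.2, -0.9]
opening: 0.429
grasp_force: 80.3
```

```bash
python3 -m jog '[[[0,0,0],[0.01,0,0],-1],[[0,0,0],[0.01,0,0],-1],[[0,0,0],[0.01,0,0],-1],[[0,0,0],[0.01,0,0],-1],[[0,0,0],[0.003,0,0],-1],[[0,0,0],[0.002,0,0],-1]]'
python3 -m jog '[[[0,0,0],[0.002,0,0],-1],[[0,0,0],[0.002,0,0],-1],[[0,0,0],[0.002,0,0],-1]]'
python3 -m jog '[[[0,0,0],[0.002,0,0],-1],[[0,0,0],[0.002,0,0],-1],[[0,0,0],[0,0,0],-1]]'
```

```text
clock: 41.2
eef_pos: [588.8, -180.1, 50.3]
tcp_rot: [-3.142, 0.0, -0.015]
contact_force: [-0.3, 0.4, -1.3]
opening: 0.43
grasp_force: 80.3
clock: 41.5
eef_pos: [594.4, -180.3, 50.4]
tcp_rot: [-3.142, 0.0, -0.015]
contact_force: [1.3, -0.5, -1.5]
opening: 0.426
grasp_force: 80.3
clock: 41.8
eef_pos: [597.8, -180.3, 50.1]
tcp_rot: [-3.141, 0.002, -0.015]
contact_force: [-3.2, -0.3, -0.9]
opening: 0.428
grasp_force: 80.4
```

```bash
python3 -m jog '[[[0,0,0],[0.002,0,0.0015],-1],[[0,0,0],[0.001,0,0.0015],-1],[[0,0,0],[0,0,0],-1]]'
python3 -m jog '[[[0,0,0],[0.0,0,0],-0.05],[[0,0,0],[0,0,0],0.1],[[0,0,0],[0,0,0],0.2],[[0,0,0],[0,0,0],0.2],[[0,0,0],[-0.01,0,0],0.2],[[0,0,0],[-0.02,0,-0.02],0.2],[[0,0,0],[-0.03,0,-0.05],0.2],[[0,0,0],[-0.03,0,-0.05],0.2],[[0,0,0],[-0.04,0,0],0.2],[[0,0,0],[-0.04,0,0],0.2],[[0,0,0],[0,0,0],0.2]]'
python3 - <<'E'
from h import *
st()
for n in C: cv2.imwrite(f"{n}7_raw.png",r.grab_frame(n)[:,:,::-1])
for n in C:
    D=ratio(n,0,7,None);I=cv2.imread(f"{n}7_raw.png")
    x,y,w=483,-267,-.17;c,s=np.cos(w),np.sin(w)
    q=lambda hx,hy:proj(n,[[x+c*i*hx-s*j*hy,y+s*i*hx+c*j*hy,8] for i,j in((1,1),(1,-1),(-1,-1),(-1,1))]).round().astype(np.int32)
    m=cv2.fillPoly(np.zeros((384,512),np.uint8),[q(55,16)],1)
    print(n,D[m>0].mean().round(3),I[m>0].mean(0))
    p=proj(n,[x,y+8,8])[0];m=seg(cv2.GaussianBlur(I,(3,3),0),p,45);c_=max(cv2.findContours(m,0,2)[0],key=cv2.contourArea)
    print(cv2.minAreaRect(np.float32([plane(n,k[0].astype(float),8) for k in c_])))
to(439.7,-259.3,50,-.175)
E
```

```text
clock: 42.1
eef_pos: [598.1, -180.0, 47.1]
tcp_rot: [-3.14, 0.007, -0.015]
contact_force: [-13.6, 0.1, 10.8]
opening: 0.429
grasp_force: 81.7
clock: 43.2
eef_pos: [434.1, -176.8, 152.7]
tcp_rot: [-3.14, 0.004, -0.016]
contact_force: [0.9, 0.4, 0.4]
opening: 0.598
grasp_force: 0.0
t43.2 [ 434.1 -176.8  152.7] [-3.14   0.004 -0.016] F [0.9 0.4 0.4] op 0.60 g 0
scene 0.01 [155.5042735  167.65811966 172.52136752]
((489.26788330078125, -267.1632080078125), (35.54247283935547, 80.83216094970703), 41.44530487060547)
top 0.017 [134.75749319 147.90463215 153.11444142]
((548.9622192382812, 5.4073486328125), (1579.7808837890625, 1115.7421875), 89.5606460571289)
rot [ 0.    -0.001  0.159] then shift mm [ 14.6  80.  103.5]
```

```bash
python3 -m jog '[[[0,0,0.08],[0,0.02,0],0.4],[[0,0,0.079],[0.005,0.03,0.02],0.4],[[0,0,0],[0.01,0.03,0.02],0.4],[[0,0,0],[0,0,0.03],0.4],[[0,0,0],[0,0,0.03],0.4],[[0,0,0],[0,0,0],0.4],[[0,0,0],[0,0,0],0.4]]' 80
python3 - <<'E'
from h import *
st();to(439.7,-259.3,26.5,-.175)
E
```

```text
clock: 44.0
eef_pos: [446.9, -259.6, 53.0]
tcp_rot: [-3.141, 0.001, -0.174]
contact_force: [0.1, -0.4, 0.6]
opening: 0.696
grasp_force: 0.0
t44.0 [ 446.9 -259.6   53. ] [-3.141e+00  1.000e-03 -1.740e-01] F [ 0.1 -0.4  0.6] op 0.70 g 0
rot [-0.     0.001  0.001] then shift mm [-7.2  1.  26.5]
```

```bash
python3 -m jog '[[[0,0,0],[-0.007,0.001,0.01],0.4],[[0,0,0],[0,0,0.0165],0.4],[[0,0,0],[0,0,0],0.4]]'
python3 -m jog '[[[0,0,0],[0,0,0],-1],[[0,0,0],[0,0,0],-1],[[0,0,0],[0,0,0],-1],[[0,0,0],[0,0,0],-1],[[0,0,0],[0,0,0],-1],[[0,0,0],[0,0,0],-1]]' 80
```

```text
clock: 44.3
eef_pos: [438.7, -259.0, 26.3]
tcp_rot: [-3.141, 0.001, -0.174]
contact_force: [-0.6, 0.5, -0.2]
opening: 0.701
grasp_force: 0.0
clock: 44.9
eef_pos: [439.9, -259.6, 28.2]
tcp_rot: [3.141, -0.001, -0.174]
contact_force: [-2.5, 1.5, 9.0]
opening: 0.425
grasp_force: 78.9
```

```bash
python3 -m jog '[[[0,0,0],[0,0,-0.01],-1],[[0,0,0],[0,0,-0.025],-1],[[0,0,-0.08],[0,0,0],-1],[[0,0,-0.0795],[0,0,0],-1],[[0,0,0],[0.03,-0.006,0],-1],[[0,0,0],[0.028,-0.0055,0],-1],[[0,0,0],[0,0,0.011],-1],[[0,0,0],[0,0,0],-1],[[0,0,0],[0,0,0],-1]]'
python3 - <<'E'
from h import *
st();to(498,-248.9,51,-.0145)
E
```

```text
clock: 45.8
eef_pos: [496.4, -248.4, 50.7]
tcp_rot: [-3.141, 0.002, -0.015]
contact_force: [-0.2, 0.1, -1.2]
opening: 0.423
grasp_force: 80.1
t45.8 [ 496.4 -248.4   50.7] [-3.141e+00  2.000e-03 -1.500e-02] F [-0.2  0.1 -1.2] op 0.42 g 80
rot [-0.001  0.002 -0.   ] then shift mm [ 1.6  0.5 -0.3]
```

```bash
python3 -m jog '[[[0,0,0],[0.01,0,0],-1],[[0,0,0],[0.005,0,0],-1],[[0,0,0],[0.005,0,0],-1],[[0,0,0],[0.005,0,0],-1],[[0,0,0],[0.005,0,0],-1]]'
python3 -m jog '[[[0,0,0],[0.005,0,0],-1],[[0,0,0],[0.005,0,0],-1],[[0,0,0],[0.005,0,0],-1]]'
```

```text
clock: 46.3
eef_pos: [528.0, -249.2, 50.7]
tcp_rot: [3.142, -0.0, -0.015]
contact_force: [-0.2, 0.1, -0.8]
opening: 0.431
grasp_force: 80.1
clock: 46.6
eef_pos: [543.0, -249.4, 50.6]
tcp_rot: [-3.142, 0.0, -0.015]
contact_force: [0.1, 0.7, 0.0]
opening: 0.427
grasp_force: 80.1
```

```bash
python3 -m jog '[[[0,0,0],[0.01,0,0],-1],[[0,0,0],[0.01,0,0],-1],[[0,0,0],[0.01,0,0],-1],[[0,0,0],[0.01,0,0],-1],[[0,0,0],[0.003,0,0],-1],[[0,0,0],[0.002,0,0],-1]]'
python3 -m jog '[[[0,0,0],[0.002,0,0],-1],[[0,0,0],[0.002,0,0],-1],[[0,0,0],[0.002,0,0],-1]]'
python3 -m jog '[[[0,0,0],[0.002,0,0],-1],[[0,0,0],[0.002,0,0],-1],[[0,0,0],[0,0,0],-1]]'
```

```text
clock: 47.2
eef_pos: [587.9, -249.9, 50.5]
tcp_rot: [-3.142, 0.0, -0.014]
contact_force: [-0.6, -0.1, -1.7]
opening: 0.434
grasp_force: 80.1
clock: 47.5
eef_pos: [593.5, -250.1, 50.7]
tcp_rot: [-3.142, 0.0, -0.015]
contact_force: [-0.8, 0.5, -0.6]
opening: 0.428
grasp_force: 80.1
clock: 47.8
eef_pos: [596.8, -250.1, 50.3]
tcp_rot: [-3.141, 0.002, -0.015]
contact_force: [-4.1, -0.5, 0.2]
opening: 0.428
grasp_force: 80.2
```

Then lower, release, back off high and clear, and look.

```bash
python3 -m jog '[[[0,0,0],[0.002,0,0.0015],-1],[[0,0,0],[0.001,0,0.0015],-1],[[0,0,0],[0,0,0],-1]]'
python3 -m jog '[[[0,0,0],[0.0,0,0],-0.05],[[0,0,0],[0,0,0],0.1],[[0,0,0],[0,0,0],0.2],[[0,0,0],[0,0,0],0.2],[[0,0,0],[-0.01,0,0],0.2],[[0,0,0],[-0.02,0,-0.02],0.2],[[0,0,0],[-0.03,0,-0.05],0.2],[[0,0,0],[-0.04,0,-0.05],0.2],[[0,0,0],[-0.04,0.03,0],0.2],[[0,0,0],[-0.04,0.03,0],0.2],[[0,0,0],[-0.04,0.03,0],0.2],[[0,0,0],[-0.04,0.03,0],0.2]]'
python3 -m jog '[[[0,0,0],[-0.03,0.04,-0.01],0.2],[[0,0,0],[-0.03,0.04,-0.01],0.2],[[0,0,0],[-0.02,0.04,0],0.2],[[0,0,0],[0,0.04,0],0.2],[[0,0,0],[0,0.04,0],0.2],[[0,0,0],[0,0.03,0],0.2],[[0,0,0],[0,0,0],0.2],[[0,0,0],[0,0,0],0.2]]'
python3 - <<'E'
from h import *
st()
for n in C: cv2.imwrite(f"{n}8_raw.png",r.grab_frame(n)[:,:,::-1])
T=cv2.imread("top8_raw.png");S=cv2.imread("scene8_raw.png")
o=np.vstack([cv2.resize(T[130:240,150:370],None,fx=3.5,fy=2.8,interpolation=2)[:308],cv2.resize(S[130:300,150:370],None,fx=3.5,fy=1.7,interpolation=2)])
cv2.imwrite("pics/fin.png",o);print(o.shape)
E
```

```text
clock: 48.1
eef_pos: [597.1, -250.0, 47.3]
tcp_rot: [-3.14, 0.007, -0.014]
contact_force: [-14.6, -1.7, 9.2]
opening: 0.428
grasp_force: 81.4
clock: 49.3
eef_pos: [349.8, -367.0, 149.8]
tcp_rot: [3.141, -0.0, -0.014]
contact_force: [1.1, 0.4, -0.3]
opening: 0.602
grasp_force: 0.0
clock: 50.1
eef_pos: [269.1, -593.2, 168.6]
tcp_rot: [-3.14, 0.0, -0.016]
contact_force: [-0.9, -0.2, -0.2]
opening: 0.603
grasp_force: 0.0
t50.1 [ 269.1 -593.2  168.6] [-3.14   0.    -0.016] F [-0.9 -0.2 -0.2] op 0.60 g 0
(597, 770, 3)
```

View pics/fin.png

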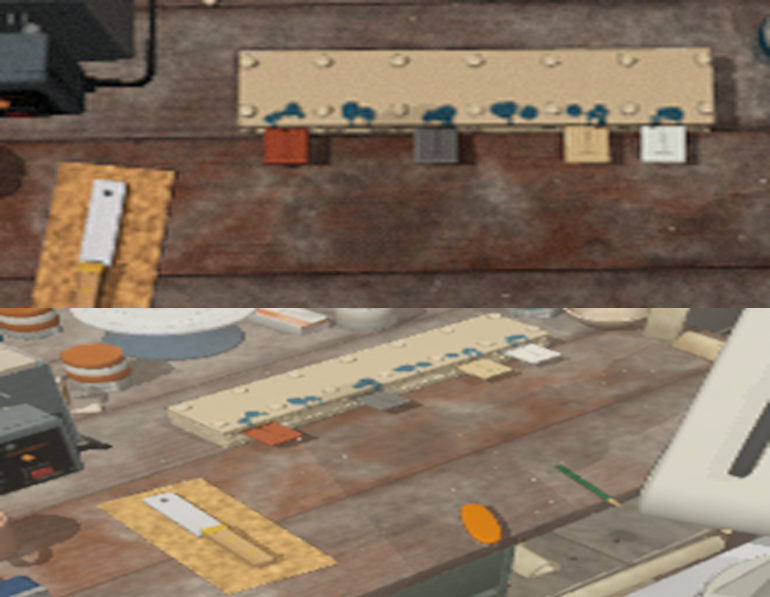

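```bash
python3 -c "
from rig import r
print(r.sign_off())"
```

```text
the job is handed in; nothing more can be done
None
```

I gauged all six bays from left to right, found bays 2 and 4 jammed, laid the gauge back on the middle of its mat, pushed the red, grey, buff and white bars home in bays 1, 3, 5 and 6, and handed the job in at about 50 s; the hand-in gave no verdict.

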